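# Change over the blocks in the thumbwheel drilling fixture

### The job

Change over the blocks in the drilling fixture. First slacken the jaw by rolling the thumbwheel, then put the three drilled blocks in the grey tray; after that lay every plain blank in the nest, lengthwise across it like the drilled ones were, and roll the thumbwheel to clamp the whole row: no gaps between the blanks, hard up to the end stop so that its switch pin is pushed home, and the jaw bearing on the last one. Move the jaw only by its thumbwheel, never by pushing it with the hand, and leave the spray can, the file and the try square alone.

Things in the scene. Friction and masses are not known exactly. Their poses are not given: they have to be found in the camera images.
- fixture: Grey drilling fixture fixed to the bench, 80 mm wide (x), 292 mm long (y), base 32 mm high. Origin: centre of its underside; +y runs along the row from end stop to thumbwheel. Nest: the steel strip on the base top (floor at z = 32 mm) between side rails 6 mm high, 8 mm wide, inner faces 51 mm apart. Blocks lie in it side by side along y, 46 mm length along x, each taking 30 mm of the row
- stop_face (a point): Middle of the end stop's face (62 mm wide, 34 mm above the nest floor), which looks along the fixture's +y; this point is 15 mm above the nest floor, at x = 0, y = -116 mm of the fixture. The brass switch pin sticks out here. Axes as the fixture's
- pin (a joint): Travel of the part-present pin in the end stop, m: 0 when free (8 mm diameter, 6 mm out of the stop's face towards +y), 0.006 when pushed in flush. Its spring pushes with about 2 N, enough to shove loose blocks back
- jaw_face (a point): Middle of the clamping face of the dark steel jaw, which looks along the fixture's -y; this point is 15 mm above the nest floor and moves with the jaw. The jaw is 49 mm wide, rises 26 mm above the nest floor and is 22 mm thick. Axes as the fixture's
- jaw (a joint): Position of the jaw, m: the distance from stop face to jaw face is 0.091 + this value; it grows as the jaw opens (fixture +y); range -0.005 to 0.081. A rack and pinion ties it to the thumbwheel, 0.014 m per radian. Friction holds it where it is left (about 5 N to shift it)
- wheel (a joint): Angle of the thumbwheel, rad, 0 at the start. It grows as the top of the rim is rolled in the fixture's +y direction (away from the stop), which opens the jaw; rolling the top towards the stop closes it. Turns without detents
- wheel_top (a point): Top of the thumbwheel's knurled rim; does not turn with it. The wheel (36 mm diameter, 12 mm wide, axis along the fixture's x) is recessed in the base at y = 120 mm, 6 mm of rim standing proud of the base top (38 mm above the bench). Shut fingertips pressed on the rim with 8 to 15 N and drawn along y roll it; a 20 mm stroke moves the jaw about 15 mm. Axes as the fixture's
- tray: Grey open tray fixed on the bench, 160 (x) x 110 (y) x 25 mm high, walls and floor 3 mm. Origin: centre of its underside. It stands left or right of the fixture; a closed yellow tool case of the same footprint, 53 mm high, stands on the other side
- drilled1: 46 x 30 x 30 mm, cut from square aluminium bar, with a 12 mm hole drilled from the top face right through to the underside (z axis at the start), 0.10 kg. At the start it is clamped in the drilling fixture; the origin is the centre of the block, the x axis runs along the 46 mm length, next to the end stop
- drilled2: 46 x 30 x 30 mm, cut from square aluminium bar, with a 12 mm hole drilled from the top face right through to the underside (z axis at the start), 0.10 kg. At the start it is clamped in the drilling fixture; the origin is the centre of the block, the x axis runs along the 46 mm length, in the middle
- drilled3: 46 x 30 x 30 mm, cut from square aluminium bar, with a 12 mm hole drilled from the top face right through to the underside (z axis at the start), 0.10 kg. At the start it is clamped in the drilling fixture; the origin is the centre of the block, the x axis runs along the 46 mm length, next to the jaw
- blank1: 46 x 30 x 30 mm, cut from square aluminium bar, plain, no hole, 0.11 kg. It lies on the bench in front of the fixture, or is absent (None): three to five of the five blanks are there; the origin is the centre of the block, the x axis runs along the 46 mm length
- blank2: 46 x 30 x 30 mm, cut from square aluminium bar, plain, no hole, 0.11 kg. It lies on the bench in front of the fixture, or is absent (None): three to five of the five blanks are there; the origin is the centre of the block, the x axis runs along the 46 mm length
- blank3: 46 x 30 x 30 mm, cut from square aluminium bar, plain, no hole, 0.11 kg. It lies on the bench in front of the fixture, or is absent (None): three to five of the five blanks are there; the origin is the centre of the block, the x axis runs along the 46 mm length
- blank4: 46 x 30 x 30 mm, cut from square aluminium bar, plain, no hole, 0.11 kg. It lies on the bench in front of the fixture, or is absent (None): three to five of the five blanks are there; the origin is the centre of the block, the x axis runs along the 46 mm length
- blank5: 46 x 30 x 30 mm, cut from square aluminium bar, plain, no hole, 0.11 kg. It lies on the bench in front of the fixture, or is absent (None): three to five of the five blanks are there; the origin is the centre of the block, the x axis runs along the 46 mm length
- spray: Bystander: aerosol can, 52 mm diameter, 180 mm high, standing beyond the fixture; origin: centre of its foot, z up
- file: Bystander: flat file with a wooden handle lying beyond the fixture, 285 mm long; origin under its tang
- square: Bystander: steel try square lying beyond the fixture, stock 90 mm, blade 120 mm; origin under the middle of its stock
Mind the look-alikes: they are no part of the job. What is shaped like the drilled1 but purple is not meant.

How it is judged (in metres and radians):
On the way, in this order (a step that is already met when the one before it is completed fails the run):
1. the jaw is backed off at least 2 mm while the drilled blocks still lie in the nest (value of joint jaw above 0.002 m and x of drilled1 in the frame of fixture between -0.006 and 0.006 m and z of drilled1 in the frame of fixture between 0.044 and 0.05 m and angle between the x axis of each of drilled1, drilled2, drilled3 and the x axis of fixture, either way round below 0.12 rad and y of drilled1 in the frame of fixture between -0.112 and 0.06 m and x of drilled2 in the frame of fixture between -0.006 and 0.006 m and z of drilled2 in the frame of fixture between 0.044 and 0.05 m and y of drilled2 in the frame of fixture between -0.112 and 0.06 m and x of drilled3 in the frame of fixture between -0.006 and 0.006 m and z of drilled3 in the frame of fixture between 0.044 and 0.05 m and y of drilled3 in the frame of fixture between -0.112 and 0.06 m), for 0.2 s.
2. all three drilled blocks lie in the tray (x of drilled1 in the frame of tray between -0.077 and 0.077 m and y of drilled1 in the frame of tray between -0.052 and 0.052 m and z of each of drilled1, drilled2, drilled3 in the frame of tray below 0.06 m and linear speed of each of drilled1, drilled2, drilled3 below 0.05 m/s and x of drilled2 in the frame of tray between -0.077 and 0.077 m and y of drilled2 in the frame of tray between -0.052 and 0.052 m and x of drilled3 in the frame of tray between -0.077 and 0.077 m and y of drilled3 in the frame of tray between -0.052 and 0.052 m), for 0.3 s.
At the end, for the whole second after the job is handed in: Every blank lies flat in the nest, lengthwise across it (within 0.12 rad), in a tight row from the end stop (each within 3 mm), the jaw bearing on the last one and the pin in by 4 of its 6 mm or more; the drilled blocks lie in the tray; all at rest (all of step 2 and value of joint pin above 0.004 m and (contact force between jaw and blank1 above 0.4 N or contact force between jaw and blank2 above 0.4 N or contact force between jaw and blank3 above 0.4 N or contact force between jaw and blank4 above 0.4 N or contact force between jaw and blank5 above 0.4 N) and x of blank1 in the frame of fixture between -0.006 and 0.006 m and z of blank1 in the frame of fixture between 0.044 and 0.05 m and angle between the x axis of each of blank1, blank2, blank3, blank4, blank5 and the x axis of fixture, either way round below 0.12 rad and (y of blank1 in the frame of fixture between -0.103 and -0.097 m or y of blank1 in the frame of fixture between -0.073 and -0.067 m or y of blank1 in the frame of fixture between -0.043 and -0.037 m or y of blank1 in the frame of fixture between -0.013 and -0.007 m or y of blank1 in the frame of fixture between 0.017 and 0.023 m) and linear speed of each of blank1, blank2, blank3, blank4, blank5 below 0.03 m/s and x of blank2 in the frame of fixture between -0.006 and 0.006 m and z of blank2 in the frame of fixture between 0.044 and 0.05 m and (y of blank2 in the frame of fixture between -0.103 and -0.097 m or y of blank2 in the frame of fixture between -0.073 and -0.067 m or y of blank2 in the frame of fixture between -0.043 and -0.037 m or y of blank2 in the frame of fixture between -0.013 and -0.007 m or y of blank2 in the frame of fixture between 0.017 and 0.023 m) and x of blank3 in the frame of fixture between -0.006 and 0.006 m and z of blank3 in the frame of fixture between 0.044 and 0.05 m and (y of blank3 in the frame of fixture between -0.103 and -0.097 m or y of blank3 in the frame of fixture between -0.073 and -0.067 m or y of blank3 in the frame of fixture between -0.043 and -0.037 m or y of blank3 in the frame of fixture between -0.013 and -0.007 m or y of blank3 in the frame of fixture between 0.017 and 0.023 m) and x of blank4 in the frame of fixture between -0.006 and 0.006 m and z of blank4 in the frame of fixture between 0.044 and 0.05 m and (y of blank4 in the frame of fixture between -0.103 and -0.097 m or y of blank4 in the frame of fixture between -0.073 and -0.067 m or y of blank4 in the frame of fixture between -0.043 and -0.037 m or y of blank4 in the frame of fixture between -0.013 and -0.007 m or y of blank4 in the frame of fixture between 0.017 and 0.023 m) and x of blank5 in the frame of fixture between -0.006 and 0.006 m and z of blank5 in the frame of fixture between 0.044 and 0.05 m and (y of blank5 in the frame of fixture between -0.103 and -0.097 m or y of blank5 in the frame of fixture between -0.073 and -0.067 m or y of blank5 in the frame of fixture between -0.043 and -0.037 m or y of blank5 in the frame of fixture between -0.013 and -0.007 m or y of blank5 in the frame of fixture between 0.017 and 0.023 m)); the robot touches nothing.
It fails at once if the hand or arm pushes the jaw itself (more than 5 N) (contact force between jaw and the fingers above 5 N or contact force between jaw and the arm above 5 N).
It fails at once if the spray can, the file or the try square is shifted by more than 3 cm, or the can tips over (distance of any of spray, file, square from where it was at the start of the episode above 0.03 m or angle between spray's own z axis and vertical above 0.4 rad).
Of blank1, blank2, blank3, blank4, blank5 only 3 to 5 are there at a start; the rules pass over those that are not, and their reading is None.
At some moment in a run one of blank1, blank2, blank3, blank4, blank5 may be knocked a few centimetres aside while the robot is not near it.
Once in a run the grip may slacken for a moment while it holds something.
It also fails if it takes over 210 s, if anything falls off the work surface, if the arm or the gripper's body presses on something with over 40 N, if the wrist force passes 120 N, or if a joint passes its speed limit or range.

### The arm

A 6-joint arm with a two-finger parallel gripper is mounted at the origin on the work surface. World frame = base frame: x ahead of the robot, y to its left, z up, the work surface at z = 0. Lengths are in mm, angles in degrees, forces in N, time in s.
With the tool pointing down it reaches from about 300 to 850 mm from the base axis. Payload 4.2 kg.
Tool frame: the origin (TCP) lies on the centre line of the jaws, within the pads' length; the fingertips stand 11 mm ahead of it and the grasp point (between the pads) lies 8 mm behind it; z points along the fingers, y is the direction in which the jaws open and shut (so a half turn about z gives the same grasp; the last joint's range is limited). The gripper opens to 91 mm and grips with 3 to 60 N. Pads are 32 mm wide; open, the fingers measure 118 mm over their backs; the gripper's body (76 mm by 178 mm) begins 60 mm behind the grasp point.
Start: joints at [-64.229, 18.312, 89.639, -0, 72.044, -1.146], TCP at [260.312, -512.718, 224.976] pointing down, gripper open.
Joint ranges: [-177.97, 177.97], [-48.28, 115.42], [12.27, 149.76], [-77.06, 257.06], [2.81, 150.46], [-146.56, 146.56]. Speed limits (degrees/s): [147.25, 147.25, 180, 180, 180, 180].

### API

Orientations are given as [roll, pitch, yaw] about the fixed x, y, z axes, in that order (R = Rz(yaw) Ry(pitch) Rx(roll)).
In Python, from workcell import env, grab_frame gives the robot as it stands. The module is installed in compiled form; this text tells all that it offers.
- The arm moves only by the tool arm_command, never from a script. Its argument "series" is one flat list of numbers, 6 for each row, row after row: the shift along the world's x, y, z each as a share of 400 mm, from -1 to 1, then the turn, a rotation vector about the world's x, y, z each as a share of 45 degrees, from -1 to 1. A call has 1 to 20 rows; each row shifts and turns the commanded pose from where the row before left it; what a row does not reach is not made up. A row lasts 1/12 s, in which the tool goes at most 41.7 mm and 7.16 degrees, less where a joint would pass 70% of its speed; a pose out of reach is approached as far as the arm can. A call with a number of a shift or a turn outside -1 to 1 is refused whole. A call with a gripper value outside its range is refused whole. "hand" is the opening, from 0 (shut) to 1 (fully open), set as the call begins (left out, the last holds). The fingers move at their own pace and stop on an object; "newtons" is the grip in N (left out, the last holds). Time passes only in rows, so rows that do not move let the fingers close. It gives the time, the measured TCP pose, the force and the opening at its end, in the units of the state.
- env.state(): the state, without advancing time (a new reading comes with each control period).
- grab_frame(name): name is "side" or "top"; returns a dict with "frame" (384x512x3 uint8, red, green, blue), "intrinsics" (3x3 intrinsics, pixels), "k1" (the pictures are not rectified: a ray, as slopes to the right and down, at radius r is drawn at 1 + k1 r^2 times it, then the intrinsics apply), "R" (3x3) and "t" (3): a world point X has camera coordinates R X + t. Camera axes: x right, y down, z forward; pixel columns grow to the right and rows downward; lengths in mm; the calibration is good to about 2 mm. A picture is of the moment at which its call begins. There is no depth.
- env.job_done(): hands the job in, once; it reports no verdict.
The state is a dict: "time_s": time; "qpos": joint angles; "qvel": joint speeds; "effort": joint torques, N m; "ee_pos": TCP position; "ee_rot": TCP orientation; "force": force on the tool from outside, world axes, zero at the start; "torque": the same for the moment, N m; "gripper_width": finger opening in mm.
Only numpy, scipy, OpenCV 4.12 (cv2) and the standard library are available. Lean on these libraries where they do the work, as an engineer would, in place of code of your own. Each camera call takes 0.05 s, during which the arm holds its last target.

## Working session

There is one attempt and no reset: what is moved stays moved. The work goes in short steps, Python scripts to look and compute and a tool call to move; the robot and the scene stay as the last step left them, time stands still between calls to the robot, and variables do not carry over. Pictures are saved under pics/ and viewed, and the job is handed in when it is done.

Besides the shell and the picture viewer there is one more tool, called as name(argument=value, ...) on one line, values as JSON. arm_command: Moves the arm, as the interface text tells. Shift numbers are shares of 400 mm and turn numbers shares of 45 degrees, none past 1 either way. Its arguments: {"type":"object","properties":{"series":{"type":"array"},"hand":{"type":"number"},"newtons":{"type":"number"}},"required":["series"]}

```bash
mkdir -p pics; ls
python3 - <<'E'
from workcell import env, grab_frame
import cv2
print(env.state())
for n in("side","top"):
    f=grab_frame(n); cv2.imwrite(f"pics/{n}0.png",cv2.cvtColor(f["frame"],cv2.COLOR_RGB2BGR)); print(n,f["intrinsics"],f["k1"],f["R"],f["t"])
E
```

```text
pics
{'time_s': 0.0, 'qpos': array([-6.42291044e+01,  1.83517737e+01,  8.97059140e+01, -3.34037081e-04,
        7.20446048e+01, -1.14441097e+00]), 'qvel': array([ 0.09441109, -0.02750268,  0.06498119, -0.02177428, -0.02871433,
        0.06352497]), 'effort': array([-6.57336568e-04, -4.12456334e+01, -2.31972635e+01,  7.25312345e-02,
        4.56444989e-02, -1.21014341e-04]), 'ee_pos': array([ 260.08774214, -512.26912335,  224.12227726]), 'ee_rot': array([-1.79897722e+02, -1.72550673e-03,  2.69154083e+01]), 'force': array([ 0.54369803,  0.18648282, -0.27289925]), 'torque': array([0.02445907, 0.06546991, 0.03019107]), 'gripper_width': 91.13580862898878}
side [[358.45552341   0.         259.88214985]
 [  0.         358.45552341 187.03304467]
 [  0.           0.           1.        ]] -0.09537845297560346 [[ 0.96435472 -0.26428485  0.01317185]
 [-0.14881198 -0.58281813 -0.79886045]
 [ 0.21880351  0.76842471 -0.60137217]] [-581.57326598  125.59453377  751.84753541]
top [[451.76068312   0.         259.19943069]
 [  0.         451.76068312 196.26289414]
 [  0.           0.           1.        ]] -0.026388242053570547 [[ 1.27381683e-02 -9.99917498e-01  1.65421985e-03]
 [-9.87155429e-01 -1.28390393e-02 -1.59246092e-01]
 [ 1.59254193e-01  3.95531424e-04 -9.87237533e-01]] [ -15.50183256  596.38694157 1004.46348366]
```

```bash
cat > h.py <<'E'
from workcell import env, grab_frame
import cv2, numpy as np
def save(n,name,crop=None,s=1):
    f=grab_frame(n); im=cv2.cvtColor(f["frame"],cv2.COLOR_RGB2BGR)
    if crop: x0,y0,x1,y1=crop; im=im[y0:y1,x0:x1]
    if s!=1: im=cv2.resize(im,None,fx=s,fy=s,interpolation=cv2.INTER_CUBIC)
    cv2.imwrite(f"pics/{name}.png",im); return f
def pix2w(f,u,v,z):
    K=f["intrinsics"];k=f["k1"]
    xd=(u-K[0,2])/K[0,0]; yd=(v-K[1,2])/K[1,1]
    x,y=xd,yd
    for _ in range(20):
        s=1+k*(x*x+y*y); x,y=xd/s,yd/s
    R=f["R"];t=f["t"]; d=R.T@np.array([x,y,1.]); c=-R.T@t
    return c+d*(z-c[2])/d[2]
def w2pix(f,X):
    c=f["R"]@np.array(X,float)+f["t"]; x,y=c[0]/c[2],c[1]/c[2]; s=1+f["k1"]*(x*x+y*y)
    K=f["intrinsics"]; return K[0,0]*x*s+K[0,2],K[1,1]*y*s+K[1,2]
E
python3 - <<'E'
import cv2
for n in("side","top"):
    im=cv2.imread(f"pics/{n}0.png"); cv2.imwrite(f"pics/{n}0b.png",cv2.resize(im,(800,600),interpolation=cv2.INTER_CUBIC))
E
```

```text
(no output)
```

View pics/side0b.png

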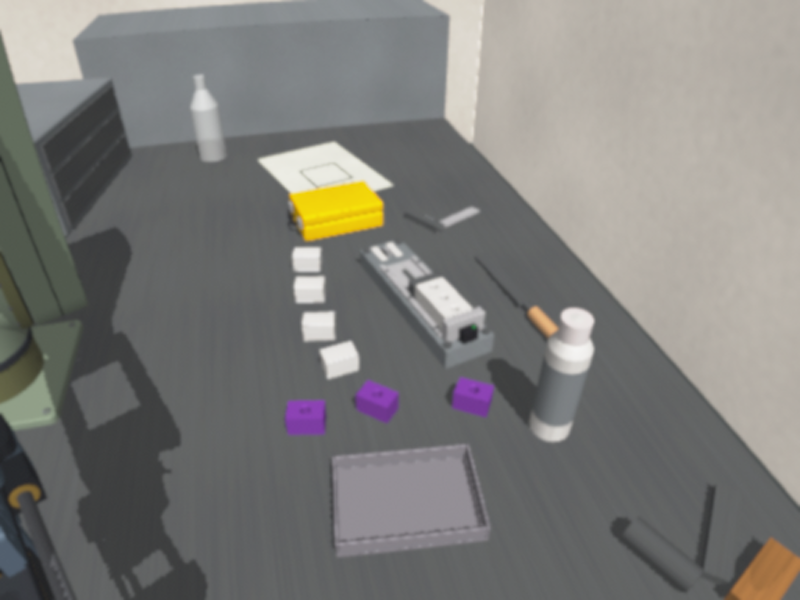

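View pics/top0b.png

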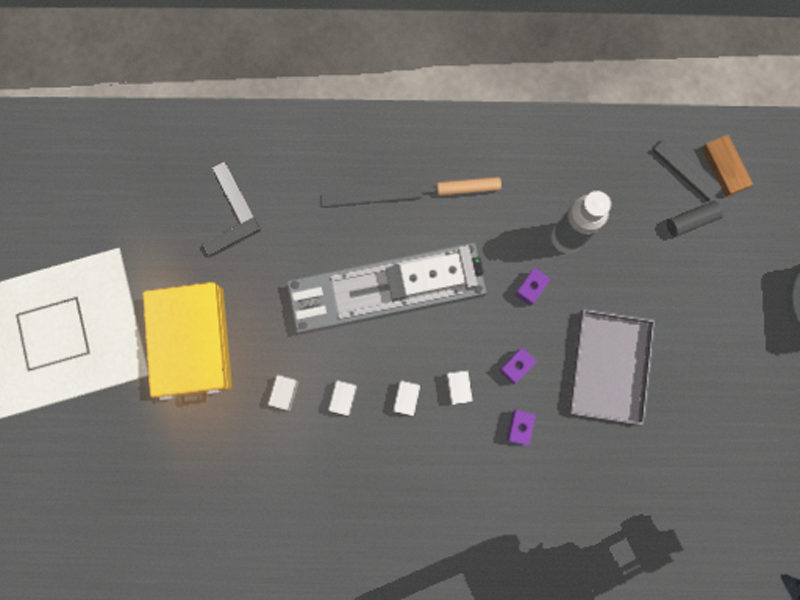

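Four white plain blanks are in front of the fixture, at top (800-scale) (283,393), (342,398), (407,398) and (459,387). Three white drilled blocks sit in the nest at about (413,278), (433,274) and (453,269). The purple look-alikes are at (532,286), (518,365) and (521,427). The tray is at (612,367), and the thumbwheel end is at (310,302). I'll take a closer crop.

Run:
```python
from h import *
save("top","c1",(175,145,325,225),5)
save("top","c2",(155,225,315,285),5)
save("top","c3",(350,190,430,280),6)
```

```text
(no output)
```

View pics/c1.png

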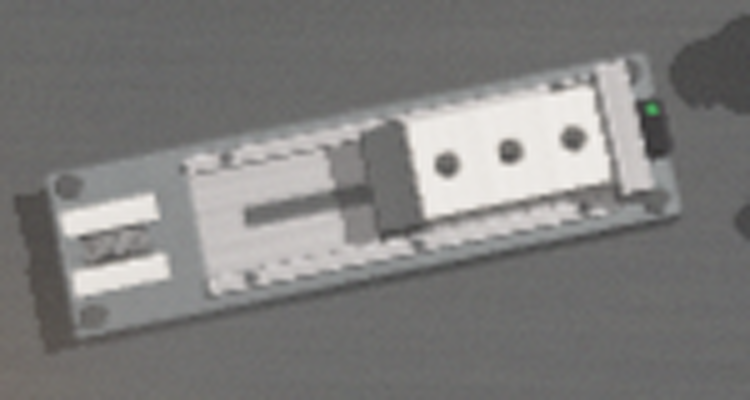

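View pics/c2.png

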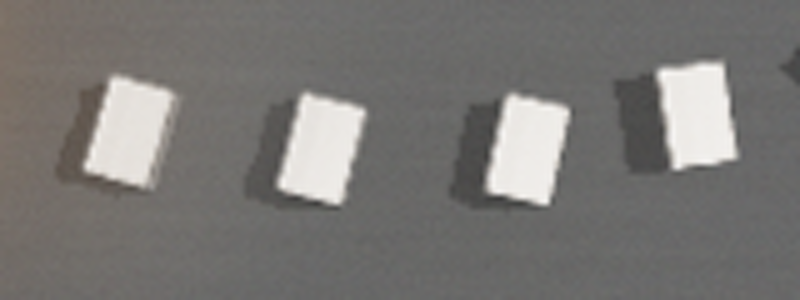

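View pics/c3.png

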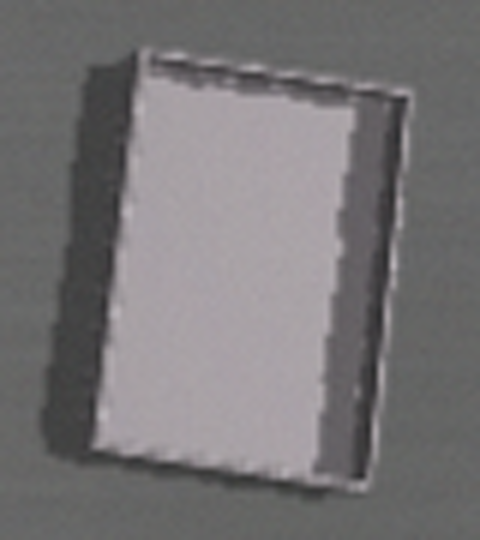

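```bash
cat > fit.py <<'E'
from h import *
from scipy.optimize import least_squares
def fit(f,obj,px,p0):
    obj=np.array(obj,float);px=np.array(px,float)
    def r(p,full=False):
        c,s=np.cos(p[2]),np.sin(p[2]); out=[]
        for o,q in zip(obj,px):
            X=[p[0]+c*o[0]-s*o[1],p[1]+s*o[0]+c*o[1],o[2]]
            u,v=w2pix(f,X); out+= [u-q[0],v-q[1]]
        return np.array(out)
    s=least_squares(r,p0); return s.x, r(s.x).reshape(-1,2)
E
python3 - <<'E'
from fit import *
np.set_printoptions(precision=2,suppress=True)
f=grab_frame("top")
print("cam",-f["R"].T@f["t"])
C=lambda x,y,x0,y0,s:(x0+(x+.5)/s-.5,y0+(y+.5)/s-.5)
c1=lambda x,y:C(x,y,175,145,5); c2=lambda x,y:C(x,y,155,225,5); c3=lambda x,y:C(x,y,350,190,6)
# approximate
print(pix2w(f,*c1(46,177),32),pix2w(f,*c1(645,55),32),pix2w(f,*c1(682,215),32),pix2w(f,*c1(75,342),32))
o=[[40,146,32],[40,-146,32],[-40,-146,32],[-40,146,32],[0,-101,62],[0,-71,62],[0,-41,62]]
q=[c1(46,177),c1(645,55),c1(682,215),c1(73,340),c1(573,138),c1(511,151),c1(447,165)]
p,r=fit(f,o,q,[600,50,0.2]);print("fix",p[:2],np.degrees(p[2]));print(r)
for i in(147,205,302,400,608,635): 
    pass
for nm,q in dict(A=[(110,74),(178,93),(152,188),(83,171)],B=[(300,93),(367,107),(342,208),(276,188)],Cc=[(509,93),(571,106),(550,208),(485,192)],D=[(657,66),(724,61),(739,159),(672,170)]).items():
    if nm=='A': q=[(112,74),(176,91),(148,187),(83,171)]
    best=fit(f,[[23,15,30],[23,-15,30],[-23,-15,30],[-23,15,30]],[c2(*a) for a in q],[500,0,0.0])
    print(nm,best[0][:2],np.degrees(best[0][2]),abs(best[1]).max())
p,r=fit(f,[[80,55,25],[80,-55,25],[-80,-55,25],[-80,55,25]],[c3(140,47),c3(413,93),c3(367,490),c3(92,450)],[500,-250,0]);print("tray",p[:2],np.degrees(p[2]));print(r)
E
```

```text
cam [ 428.96   -8.24 1086.64]
[635.95 172.09  32.  ] [ 699.36 -113.16   32.  ] [ 621.51 -130.48   32.  ] [557.09 155.33  32.  ]
fix [629.07  21.4 ] 12.550879107004574
[[-0.21 -0.18]
 [-0.31 -0.2 ]
 [-0.29 -0.1 ]
 [ 0.47 -0.11]
 [ 0.23  0.27]
 [-0.02  0.26]
 [ 0.11  0.06]]
A [468.73 173.47] -14.078520481996037 0.37165880949316943
B [461.52  84.12] -12.904952052834888 0.560896518719403
Cc [462.44 -12.24] -12.007621453736448 0.47585698220069617
D [479.95 -90.83] 8.229333727497973 0.6043824110214473
tray [ 513.79 -321.32] -8.468623083202173
[[-0.12 -0.03]
 [ 0.05 -0.39]
 [ 0.48  0.63]
 [-0.42 -0.23]]
```

Run:
```python
from fit import *
np.set_printoptions(precision=1,suppress=True)
f=save("side","s1",(220,145,330,240),7)
p=[629.07,21.4,np.radians(12.55)]
c,s=np.cos(p[2]),np.sin(p[2])
F=lambda x,y,z:[p[0]+c*x-s*y,p[1]+s*x+c*y,z]
for o in [(40,146,32),(40,-146,32),(-40,-146,32),(-40,146,32),(-40,-146,0),(0,-101,62),(0,-71,62),(0,-41,62),(0,120,38),(-31,-116,66),(31,-116,66)]:
    u,v=w2pix(f,F(*o)); print(o,"crop",round((u-220+.5)*7-.5),round((v-145+.5)*7-.5), np.array(F(*o)))
t=grab_frame("top"); print("spray foot/top",pix2w(t,565/1.5625,240/1.5625,0),pix2w(t,597/1.5625,202/1.5625,180))
```

```text
(40, 146, 32) crop 250 59 [636.4 172.6  32. ]
(40, -146, 32) crop 669 489 [ 699.8 -112.4   32. ]
(-40, -146, 32) crop 454 568 [ 621.8 -129.8   32. ]
(-40, 146, 32) crop 67 108 [558.3 155.2  32. ]
(-40, -146, 0) crop 448 643 [ 621.8 -129.8    0. ]
(0, -101, 62) crop 494 373 [651.  -77.2  62. ]
(0, -71, 62) crop 446 322 [644.5 -47.9  62. ]
(0, -41, 62) crop 400 273 [638.  -18.6  62. ]
(0, 120, 38) crop 188 102 [603.  138.5  38. ]
(-31, -116, 66) crop 435 419 [624.  -98.6  66. ]
(31, -116, 66) crop 603 362 [684.5 -85.1  66. ]
spray foot/top [ 714.7 -260.3    0. ] [ 720.3 -262.8  180. ]
```

View pics/s1.png

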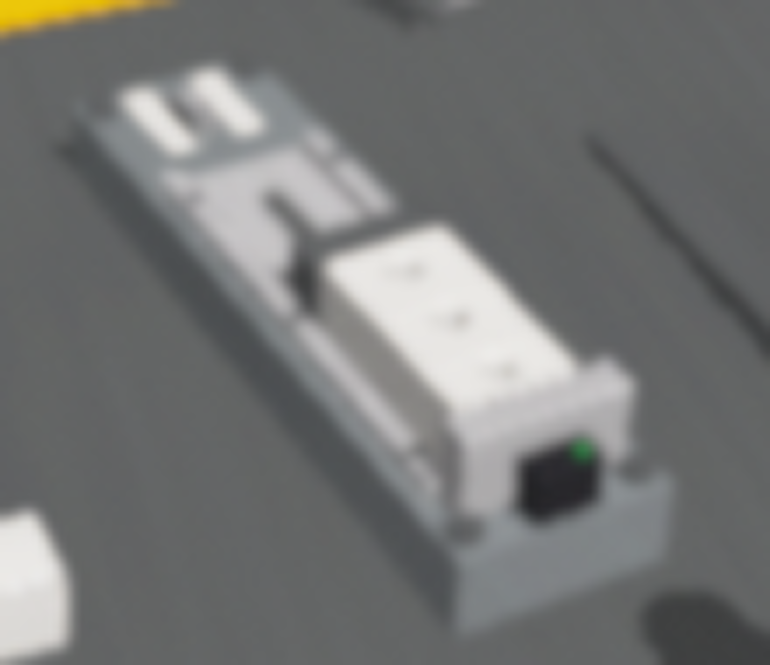

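The top-camera fit agrees with the side view to about 2 mm. I'll now shut the fingers and fly to above the thumbwheel.

arm_command(series=[0.043,0.0814,-0.0125,0,0,0.084,0.043,0.0814,-0.0125,0,0,0.084,0.043,0.0814,-0.0125,0,0,0.084,0.043,0.0814,-0.0125,0,0,0.084,0.043,0.0814,-0.0125,0,0,0.084,0.043,0.0814,-0.0125,0,0,0.084,0.043,0.0814,-0.0125,0,0,0.084,0.043,0.0814,-0.0125,0,0,0.084,0.043,0.0814,-0.0125,0,0,0.084,0.043,0.0814,-0.0125,0,0,0.084,0.043,0.0814,-0.0125,0,0,0.084,0.043,0.0814,-0.0125,0,0,0.084,0.043,0.0814,-0.0125,0,0,0.084,0.043,0.0814,-0.0125,0,0,0.084,0.043,0.0814,-0.0125,0,0,0.084,0.043,0.0814,-0.0125,0,0,0.084,0.043,0.0814,-0.0125,0,0,0.084,0.043,0.0814,-0.0125,0,0,0.084,0.043,0.0814,-0.0125,0,0,0.084,0,0,0,0,0,0], hand=0, newtons=20)

```text
time_s: 2.07
ee_pos: [589.7, 111.4, 128.9]
ee_rot: [179.9, -0.1, 99.1]
force: [-0.4, 0.2, -0.2]
gripper_width: 0.1
```

arm_command(series=[0.0135,0.0145,-0.05,0,0,0.026,0.0135,0.0145,-0.05,0,0,0.026,0.0135,0.0145,-0.05,0,0,0.026,0,0,-0.01,0,0,0,0,0,0,0,0,0,0,0,0,0,0,0])

```text
time_s: 2.57
ee_pos: [603.3, 122.9, 66.5]
ee_rot: [180.0, 0.0, 102.2]
force: [-0.7, -0.4, 0.1]
gripper_width: 0.0
```

Run:
```python
from h import *
from scipy.spatial.transform import Rotation as Ro
s=env.state(); print(s["ee_pos"],s["ee_rot"],s["force"])
R=Ro.from_euler("xyz",s["ee_rot"],degrees=True).as_matrix()
f=save("side","s2",(215,120,325,215),7); t=save("top","t2",(170,150,260,220),8)
for o in [(0,0,11),(16,13.5,11),(16,-13.5,11),(-16,13.5,11),(-16,-13.5,11)]:
    X=s["ee_pos"]+R@np.array(o); u,v=w2pix(f,X);a,b=w2pix(t,X)
    print(o,X.round(1),"side",round((u-215+.5)*7),round((v-120+.5)*7),"top",round((a-170+.5)*8),round((b-150+.5)*8))
```

```text
[603.33344888 122.88128195  66.51526057] [1.79989084e+02 9.56140747e-03 1.02201476e+02] [-0.68209722 -0.37260857  0.12066399]
(0, 0, 11) [603.3 122.9  55.5] side 234 260 top 266 341
(16, 13.5, 11) [613.1 141.4  55.5] side 247 232 top 204 307
(16, -13.5, 11) [586.8 135.7  55.5] side 184 248 top 220 397
(-16, 13.5, 11) [619.9 110.1  55.5] side 285 272 top 312 285
(-16, -13.5, 11) [593.5 104.4  55.5] side 220 289 top 329 375
```

View pics/s2.png

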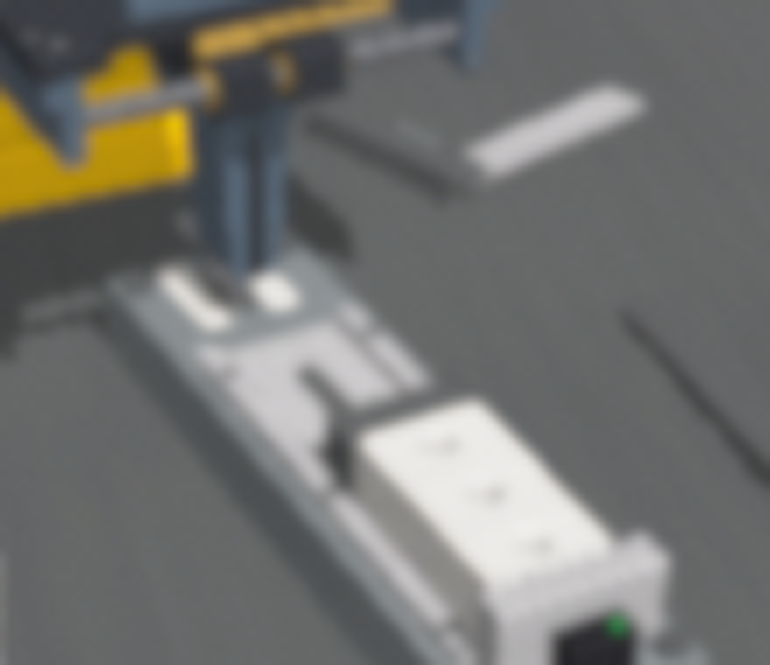

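View pics/t2.png

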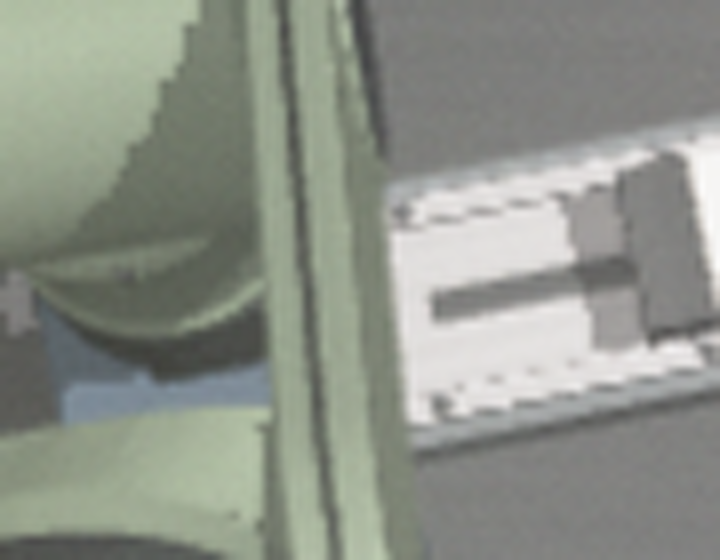

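arm_command(series=[0.004,0.0162,0,0,0,0,0,0,-0.0175,0,0,0,0,0,-0.0175,0,0,0,0,0,0,0,0,0,0,0,0,0,0,0])

```text
time_s: 3.08
ee_pos: [604.3, 129.7, 51.2]
ee_rot: [-179.9, 0.0, 102.2]
force: [1.5, -1.0, 0.0]
gripper_width: 0.0
```

arm_command(series=[0,0,-0.006,0,0,0,0,0,0,0,0,0,0,0,0,0,0,0])

```text
time_s: 3.33
ee_pos: [604.9, 129.8, 49.6]
ee_rot: [180.0, 0.0, 102.2]
force: [-1.6, 0.5, 0.2]
gripper_width: 0.4
```

arm_command(series=[0,0,-0.004,0,0,0,0,0,0,0,0,0,0,0,0,0,0,0])

```text
time_s: 3.58
ee_pos: [605.1, 129.8, 49.1]
ee_rot: [179.9, 0.0, 102.2]
force: [-1.9, -0.6, 6.2]
gripper_width: 0.5
```

arm_command(series=[0,0,-0.003,0,0,0,0,0,0,0,0,0,0,0,0,0,0,0])

```text
time_s: 3.83
ee_pos: [605.2, 129.8, 49.0]
ee_rot: [179.9, 0.0, 102.2]
force: [-3.1, -2.1, 11.5]
gripper_width: 0.3
```

arm_command(series=[-0.00136,0.0061,0,0,0,0,-0.00136,0.0061,0,0,0,0,-0.00136,0.0061,0,0,0,0,-0.00136,0.0061,0,0,0,0,-0.00136,0.0061,0,0,0,0,-0.00136,0.0061,0,0,0,0,-0.00136,0.0061,0,0,0,0,-0.00136,0.0061,0,0,0,0,0,0,0,0,0,0,0,0,0,0,0,0])

```text
time_s: 4.67
ee_pos: [601.0, 148.5, 49.0]
ee_rot: [179.9, 0.1, 102.3]
force: [-3.2, -3.3, 10.7]
gripper_width: 0.5
```

Run:
```python
from h import *
save("top","t3",(170,140,330,225),5)
```

```text
(no output)
```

View pics/t3.png

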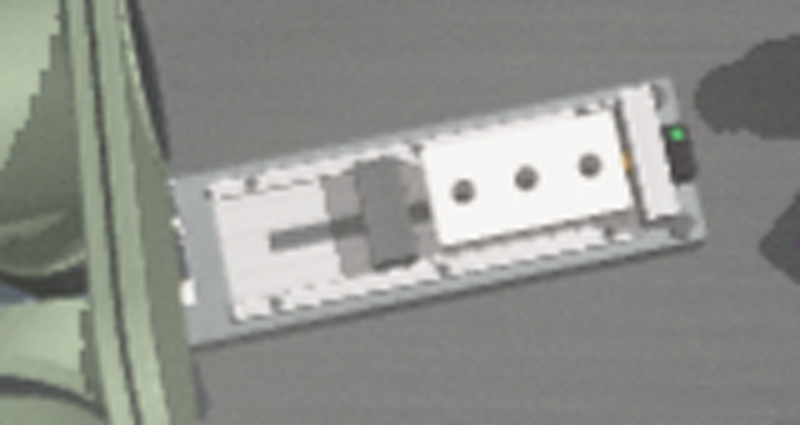

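arm_command(series=[0,0,0.02,0,0,0,0.006,-0.0269,0,0,0,0,0.006,-0.0269,0,0,0,0,0,0,-0.01,0,0,0,0,0,-0.01,0,0,0,0,0,0,0,0,0,-0.00133,0.006,0,0,0,0,-0.00133,0.006,0,0,0,0,-0.00133,0.006,0,0,0,0,-0.00133,0.006,0,0,0,0,-0.00133,0.006,0,0,0,0,-0.00133,0.006,0,0,0,0,-0.00133,0.006,0,0,0,0,-0.00133,0.006,0,0,0,0,-0.00133,0.006,0,0,0,0,0,0,0,0,0,0])

```text
time_s: 6.05
ee_pos: [601.1, 148.4, 48.9]
ee_rot: [179.9, 0.1, 102.3]
force: [-3.1, -3.3, 15.9]
gripper_width: 0.3
```

arm_command(series=[0,0,0.02,0,0,0,0.006,-0.0269,0,0,0,0,0.006,-0.0269,0,0,0,0,0,0,-0.01,0,0,0,0,0,-0.01,0,0,0,0,0,0,0,0,0,-0.00133,0.006,0,0,0,0,-0.00133,0.006,0,0,0,0,-0.00133,0.006,0,0,0,0,-0.00133,0.006,0,0,0,0,-0.00133,0.006,0,0,0,0,-0.00133,0.006,0,0,0,0,-0.00133,0.006,0,0,0,0,-0.00133,0.006,0,0,0,0,-0.00133,0.006,0,0,0,0,0,0,0,0,0,0])

```text
time_s: 7.38
ee_pos: [600.9, 148.4, 48.8]
ee_rot: [180.0, 0.1, 102.3]
force: [-4.5, -4.1, 17.1]
gripper_width: 0.8
```

arm_command(series=[0,0,0.02,0,0,0,0.006,-0.0269,0,0,0,0,0.006,-0.0269,0,0,0,0,0,0,-0.01,0,0,0,0,0,-0.01,0,0,0,0,0,0,0,0,0,-0.00133,0.006,0,0,0,0,-0.00133,0.006,0,0,0,0,-0.00133,0.006,0,0,0,0,-0.00133,0.006,0,0,0,0,-0.00133,0.006,0,0,0,0,-0.00133,0.006,0,0,0,0,-0.00133,0.006,0,0,0,0,-0.00133,0.006,0,0,0,0,-0.00133,0.006,0,0,0,0,0,0,0,0,0,0])

```text
time_s: 8.72
ee_pos: [600.9, 148.5, 48.8]
ee_rot: [180.0, 0.1, 102.3]
force: [-3.6, -3.9, 17.8]
gripper_width: 0.3
```

arm_command(series=[0,0,0.05,0,0,0,0,0,0.08,0,0,0,0,0,0.05,0,0,0,0,0,0,0,0,0], hand=1)

```text
time_s: 9.05
ee_pos: [603.1, 150.0, 122.3]
ee_rot: [179.6, -0.0, 102.2]
force: [0.8, 0.9, 0.8]
gripper_width: 24.1
```

Run:
```python
from h import *
save("top","t4",(170,140,330,225),5)
```

```text
(no output)
```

View pics/t4.png

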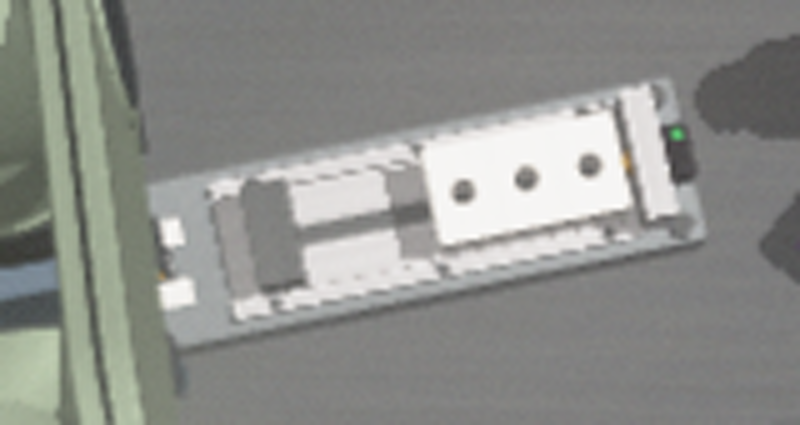

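```bash
cat >> h.py <<'E'
P=[629.07,21.4,np.radians(12.55)]
def F2w(x,y,z=0):
    c,s=np.cos(P[2]),np.sin(P[2]); return np.array([P[0]+c*x-s*y,P[1]+s*x+c*y,z])
def w2F(X):
    c,s=np.cos(P[2]),np.sin(P[2]); a,b=X[0]-P[0],X[1]-P[1]; return np.array([c*a+s*b,-s*a+c*b]).round(1)
T=[513.8,-321.3,np.radians(-8.47)]
def T2w(x,y):
    c,s=np.cos(T[2]),np.sin(T[2]); return np.array([T[0]+c*x-s*y,T[1]+s*x+c*y]).round(1)
E
python3 - <<'E'
from h import *
f=grab_frame("top")
C=lambda x,y:(170+(x+.5)/5-.5,140+(y+.5)/5-.5)
for q in[(462,191),(526,178),(590,165)]: print(w2F(pix2w(f,*C(*q),62)))
for q in[(290,182),(302,285)]: print("jaw",w2F(pix2w(f,*C(*q),58)))
print(F2w(0,-29),F2w(0,-59),F2w(0,-95))
for x in(-48,0,48):print(T2w(x,0))
E
```

```text
[  0.7 -36.2]
[  0.6 -66.4]
[  0.6 -96.8]
jaw [22. 41.]
jaw [-26.7  45. ]
[635.3714538   -6.90709593   0.        ] [641.89019911 -36.19029862   0.        ] [649.71269349 -71.33014184   0.        ]
[ 466.3 -314.2]
[ 513.8 -321.3]
[ 561.3 -328.4]
```

arm_command(series=[0.0166,-0.0794,0,0,0,0.008,0.0166,-0.0794,0,0,0,0,0.0166,-0.0794,0,0,0,0,0.0166,-0.0794,0,0,0,0,0.0166,-0.0794,0,0,0,0,0,0,0,0,0,0,0,0,0,0,0,0,0,0,0,0,0,0], hand=1)

```text
time_s: 9.82
ee_pos: [632.7, -8.9, 116.8]
ee_rot: [-179.8, -0.1, 102.6]
force: [0.1, 0.7, -0.1]
gripper_width: 85.6
```

arm_command(series=[0.009,0,-0.05,0,0,0,0,0,-0.05,0,0,0,0,0,-0.04,0,0,0,0,0,-0.02,0,0,0,0,0,0,0,0,0,0,0,0,0,0,0])

```text
time_s: 10.32
ee_pos: [637.2, -8.2, 54.5]
ee_rot: [-180.0, -0.0, 102.7]
force: [0.3, 0.4, 0.3]
gripper_width: 91.0
```

Run:
```python
from h import *
s=env.state(); print(s["ee_pos"],s["ee_rot"],w2F(s["ee_pos"]))
save("side","s5",(220,130,330,225),7)
```

```text
[637.18029243  -8.24926905  54.51850325] [-1.79959753e+02 -2.05099423e-02  1.02676070e+02] [  1.5 -30.7]
```

View pics/s5.png

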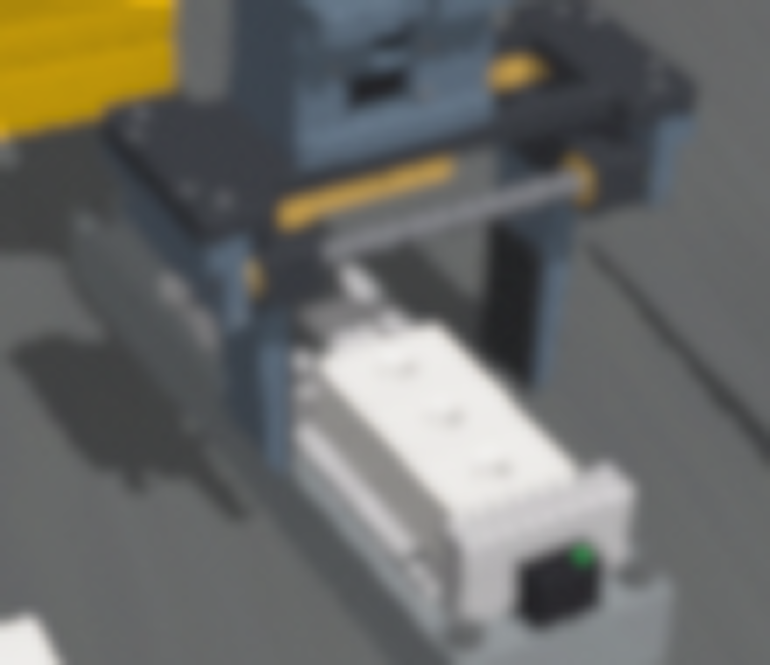

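arm_command(series=[-0.002,0,-0.007,0,0,0,0,0,0,0,0,0,0,0,0,0,0,0,0,0,0,0,0,0,0,0,0,0,0,0,0,0,0,0,0,0,0,0,0,0,0,0,0,0,0,0,0,0], hand=0, newtons=30)

```text
time_s: 11.03
ee_pos: [636.7, -9.2, 52.1]
ee_rot: [180.0, 0.0, 102.6]
force: [-0.4, 0.0, 0.1]
gripper_width: 45.7
```

arm_command(series=[0,0,0.03,0,0,0,0,0,0.06,0,0,0,0,0,0.08,0,0,0,0,0,0.08,0,0,0,-0.0361,-0.0635,0,0,0,0.1276,-0.0361,-0.0635,0,0,0,0.1276,-0.0361,-0.0635,0,0,0,0.1276,-0.0361,-0.0635,0,0,0,0.1276,-0.0361,-0.0635,0,0,0,0.1276,-0.0361,-0.0635,0,0,0,0.1276,-0.0361,-0.0635,0,0,0,0.1276,-0.0361,-0.0635,0,0,0,0.1276,-0.0361,-0.0635,0,0,0,0.1276,-0.0361,-0.0635,0,0,0,0.1276,-0.0361,-0.0635,0,0,0,0.1276,-0.0361,-0.0635,0,0,0,0.1276,0,0,0,0,0,0,0,0,0,0,0,0,0,0,0,0,0,0])

```text
time_s: 12.62
ee_pos: [463.4, -313.7, 152.4]
ee_rot: [180.0, 0.0, 171.4]
force: [-0.7, -0.7, -1.5]
gripper_width: 45.6
```

Run:
```python
from h import *
save("side","s6",(150,130,400,320),3)
```

```text
(no output)
```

View pics/s6.png

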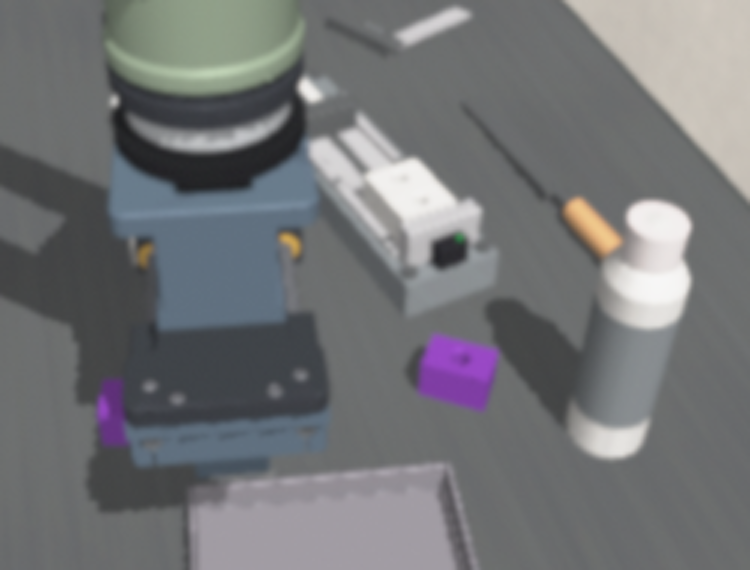

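arm_command(series=[0,0,-0.08,0,0,0,0,0,-0.08,0,0,0,0,0,-0.08,0,0,0,0,0,-0.045,0,0,0,0,0,-0.0275,0,0,0,0,0,0,0,0,0,0,0,0,0,0,0])

```text
time_s: 13.25
ee_pos: [464.1, -313.7, 27.3]
ee_rot: [180.0, 0.0, 171.6]
force: [-0.4, -0.4, -0.3]
gripper_width: 45.8
```

arm_command(series=[0,0,-0.004,0,0,0,0,0,0,0,0,0,0,0,0,0,0,0,0,0,0,0,0,0], hand=0.65)

```text
time_s: 13.58
ee_pos: [463.9, -314.4, 26.4]
ee_rot: [-180.0, 0.1, 171.5]
force: [0.5, -0.6, -0.2]
gripper_width: 59.4
```

arm_command(series=[0,0,0.04,0,0,0,0,0,0.07,0,0,0,0,0,0.08,0,0,0,0,0,0.08,0,0,0,0,0,0.05,0,0,0,0,0,0,0,0,0])

```text
time_s: 14.08
ee_pos: [465.8, -315.9, 159.0]
ee_rot: [-179.7, 0.6, 171.5]
force: [1.0, -0.1, 0.1]
gripper_width: 59.1
```

arm_command(series=[0.0373,0.0575,0,0,0,-0.1276,0.0373,0.0575,0,0,0,-0.1276,0.0373,0.0575,0,0,0,-0.1276,0.0373,0.0575,0,0,0,-0.1276,0.0373,0.0575,0,0,0,-0.1276,0.0373,0.0575,0,0,0,-0.1276,0.0373,0.0575,0,0,0,-0.1276,0.0373,0.0575,0,0,0,-0.1276,0.0373,0.0575,0,0,0,-0.1276,0.0373,0.0575,0,0,0,-0.1276,0.0373,0.0575,0,0,0,-0.1276,0.0373,0.0575,0,0,0,-0.1276,0,0,0,0,0,0,0,0,0,0,0,0,0,0,0,0,0,0], hand=1)

```text
time_s: 15.33
ee_pos: [641.6, -38.3, 152.7]
ee_rot: [-179.9, 0.0, 102.7]
force: [0.3, 0.1, 0.1]
gripper_width: 91.1
```

Run:
```python
from h import *
s=env.state(); print(s["ee_pos"],s["ee_rot"],w2F(s["ee_pos"]))
save("side","s7",(150,100,400,320),3)
save("top","t7",(170,140,450,290),2.8)
```

```text
[641.64256558 -38.31210319 152.67085443] [-1.79906805e+02  1.18679067e-03  1.02674884e+02] [ -0.7 -61. ]
```

View pics/s7.png

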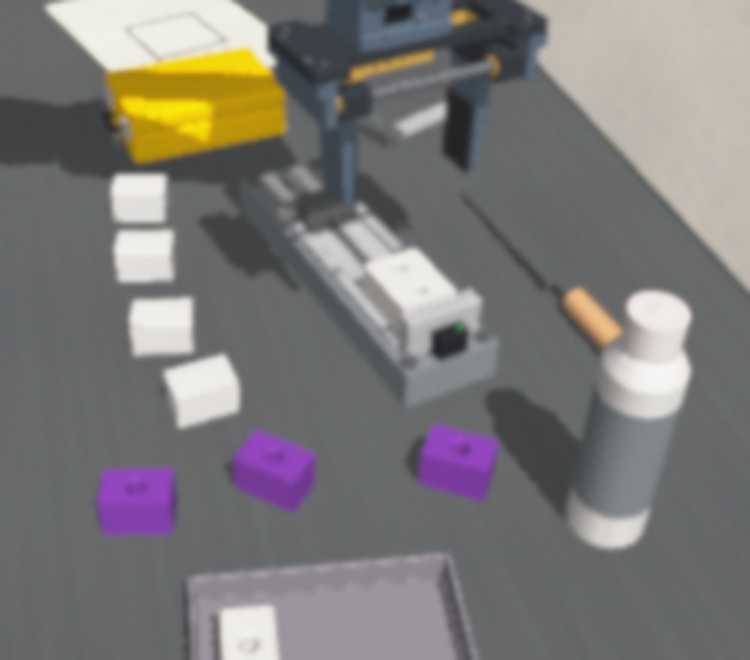

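View pics/t7.png

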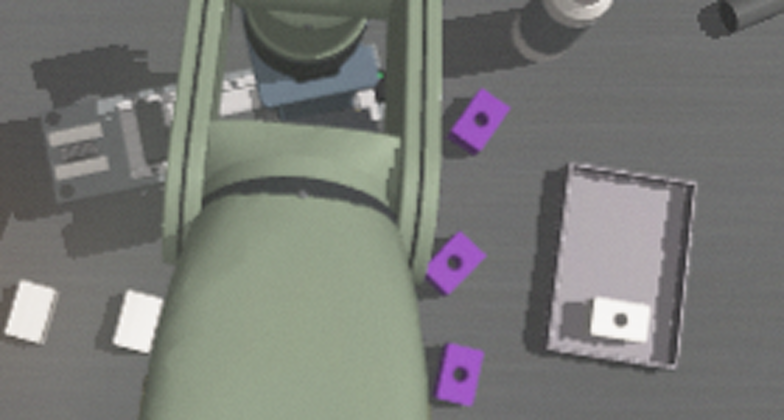

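arm_command(series=[0.0035,0.0008,-0.08,0,0,0,0,0,-0.08,0,0,0,0,0,-0.06,0,0,0,0,0,-0.03,0,0,0,0,0,-0.003,0,0,0,0,0,0,0,0,0])

```text
time_s: 15.93
ee_pos: [643.7, -38.4, 52.3]
ee_rot: [-180.0, -0.0, 102.6]
force: [-0.8, 0.4, 0.1]
gripper_width: 91.0
```

arm_command(series=[0,0,0,0,0,0,0,0,0,0,0,0,0,0,0,0,0,0,0,0,0,0,0,0,0,0,0,0,0,0,0,0,0,0,0,0,0,0,0,0,0,0], hand=0)

```text
time_s: 16.52
ee_pos: [643.8, -37.7, 52.4]
ee_rot: [180.0, 0.0, 102.6]
force: [-0.6, -0.2, 0.9]
gripper_width: 47.4
```

arm_command(series=[0,0,0,0,0,0,0,0,0.03,0,0,0,0,0,0.06,0,0,0,0,0,0.08,0,0,0,0,0,0.08,0,0,0,-0.028,-0.0589,0,0,0,0.1276,-0.028,-0.0589,0,0,0,0.1276,-0.028,-0.0589,0,0,0,0.1276,-0.028,-0.0589,0,0,0,0.1276,-0.028,-0.0589,0,0,0,0.1276,-0.028,-0.0589,0,0,0,0.1276,-0.028,-0.0589,0,0,0,0.1276,-0.028,-0.0589,0,0,0,0.1276,-0.028,-0.0589,0,0,0,0.1276,-0.028,-0.0589,0,0,0,0.1276,-0.028,-0.0589,0,0,0,0.1276,-0.028,-0.0589,0,0,0,0.1276,0,0,0,0,0,0,0,0,0,0,0,0])

```text
time_s: 18.1
ee_pos: [508.8, -321.5, 152.8]
ee_rot: [180.0, 0.0, 171.3]
force: [-0.4, -0.1, -0.8]
gripper_width: 45.6
```

Run:
```python
from h import *
save("side","s8",(150,100,400,320),3)
```

```text
(no output)
```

View pics/s8.png

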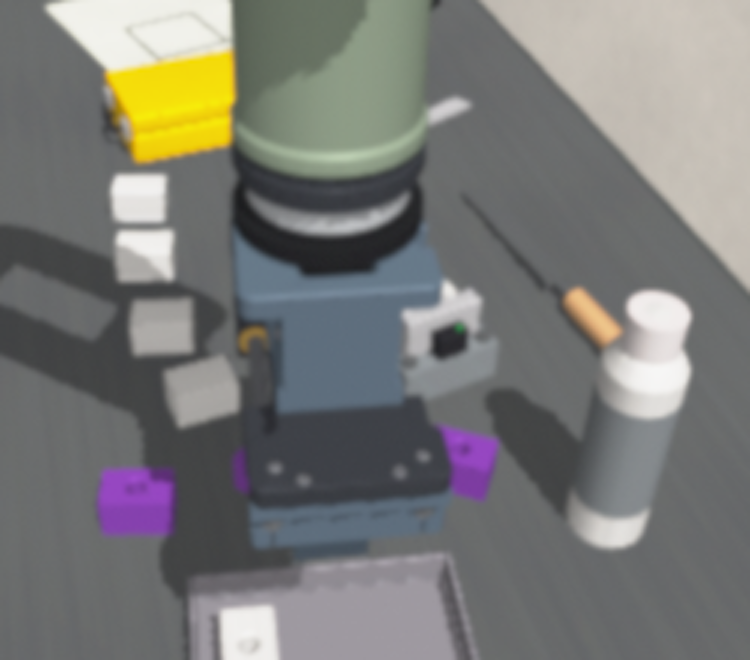

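arm_command(series=[0,0,-0.08,0,0,0,0,0,-0.08,0,0,0,0,0,-0.08,0,0,0,0,0,-0.045,0,0,0,0,0,-0.0315,0,0,0,0,0,0,0,0,0,0,0,0,0,0,0])

```text
time_s: 18.73
ee_pos: [509.8, -319.3, 25.3]
ee_rot: [180.0, -0.0, 171.6]
force: [0.6, -0.5, -0.6]
gripper_width: 46.0
```

arm_command(series=[0,0,0,0,0,0,0,0,0,0,0,0,0,0,0,0,0,0,0,0,0,0,0,0], hand=0.65)

```text
time_s: 19.07
ee_pos: [509.8, -320.5, 26.3]
ee_rot: [-180.0, 0.1, 171.5]
force: [-0.0, -0.6, 0.2]
gripper_width: 59.2
```

arm_command(series=[0,0,0.04,0,0,0,0,0,0.07,0,0,0,0,0,0.08,0,0,0,0,0,0.08,0,0,0,0,0,0.05,0,0,0,0,0,0,0,0,0])

```text
time_s: 19.57
ee_pos: [511.8, -322.1, 159.3]
ee_rot: [-179.7, 0.6, 171.5]
force: [0.6, -0.3, -0.0]
gripper_width: 59.4
```

arm_command(series=[0.0292,0.0524,0,0,0,-0.1276,0.0292,0.0524,0,0,0,-0.1276,0.0292,0.0524,0,0,0,-0.1276,0.0292,0.0524,0,0,0,-0.1276,0.0292,0.0524,0,0,0,-0.1276,0.0292,0.0524,0,0,0,-0.1276,0.0292,0.0524,0,0,0,-0.1276,0.0292,0.0524,0,0,0,-0.1276,0.0292,0.0524,0,0,0,-0.1276,0.0292,0.0524,0,0,0,-0.1276,0.0292,0.0524,0,0,0,-0.1276,0.0292,0.0524,0,0,0,-0.1276,0,0,0,0,0,0,0,0,0,0,0,0,0,0,0,0,0,0], hand=1)

```text
time_s: 20.82
ee_pos: [648.8, -69.3, 152.8]
ee_rot: [-179.9, -0.0, 102.7]
force: [0.2, 0.0, -0.3]
gripper_width: 91.1
```

Run:
```python
from h import *
s=env.state(); print(s["ee_pos"],s["ee_rot"],w2F(s["ee_pos"]))
save("side","s9",(150,100,400,320),3)
```

```text
[648.80146337 -69.28130951 152.84083164] [-1.79906841e+02 -8.67423989e-04  1.02674461e+02] [ -0.4 -92.8]
```

View pics/s9.png

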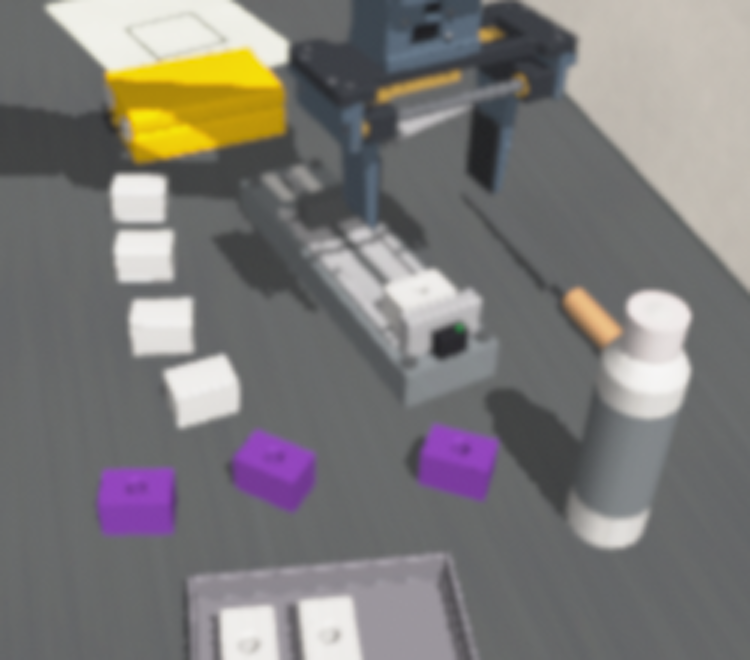

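One drilled block is left in the nest and two are in the tray.

arm_command(series=[0.0025,0.0006,-0.08,0,0,0,0,0,-0.08,0,0,0,0,0,-0.06,0,0,0,0,0,-0.03,0,0,0,0,0,-0.003,0,0,0,0,0,0,0,0,0])

```text
time_s: 21.37
ee_pos: [650.4, -69.4, 52.4]
ee_rot: [-180.0, -0.0, 102.6]
force: [0.3, 0.0, 0.4]
gripper_width: 90.9
```

arm_command(series=[0,0,0,0,0,0,0,0,0,0,0,0,0,0,0,0,0,0,0,0,0,0,0,0,0,0,0,0,0,0,0,0,0,0,0,0,0,0,0,0,0,0,0,0,0,0,0,0], hand=0)

```text
time_s: 22.03
ee_pos: [650.6, -68.6, 52.5]
ee_rot: [180.0, 0.0, 102.6]
force: [-0.1, 0.0, 0.5]
gripper_width: 45.8
```

arm_command(series=[0,0,0.03,0,0,0,0,0,0.06,0,0,0,0,0,0.08,0,0,0,0,0,0.08,0,0,0,-0.0194,-0.0539,0,0,0,0.1276,-0.0194,-0.0539,0,0,0,0.1276,-0.0194,-0.0539,0,0,0,0.1276,-0.0194,-0.0539,0,0,0,0.1276,-0.0194,-0.0539,0,0,0,0.1276,-0.0194,-0.0539,0,0,0,0.1276,-0.0194,-0.0539,0,0,0,0.1276,-0.0194,-0.0539,0,0,0,0.1276,-0.0194,-0.0539,0,0,0,0.1276,-0.0194,-0.0539,0,0,0,0.1276,-0.0194,-0.0539,0,0,0,0.1276,-0.0194,-0.0539,0,0,0,0.1276,0,0,0,0,0,0,0,0,0,0,0,0])

```text
time_s: 23.53
ee_pos: [556.9, -328.3, 152.8]
ee_rot: [180.0, 0.0, 171.3]
force: [0.5, -0.4, -1.0]
gripper_width: 45.5
```

Run:
```python
from h import *
save("side","s10",(150,100,400,320),3)
```

```text
(no output)
```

View pics/s10.png

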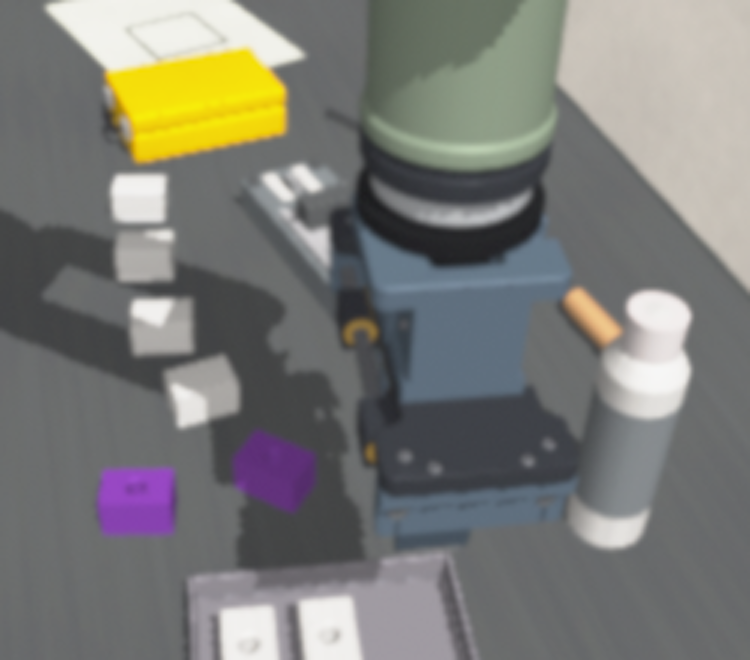

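arm_command(series=[0,0,-0.08,0,0,0,0,0,-0.08,0,0,0,0,0,-0.08,0,0,0,0,0,-0.045,0,0,0,0,0,-0.0315,0,0,0,0,0,0,0,0,0,0,0,0,0,0,0])

```text
time_s: 24.17
ee_pos: [557.8, -326.1, 25.6]
ee_rot: [180.0, -0.0, 171.6]
force: [-0.1, 0.2, -1.4]
gripper_width: 46.2
```

arm_command(series=[0,0,0,0,0,0,0,0,0,0,0,0,0,0,0,0,0,0,0,0,0,0,0,0], hand=0.65)

```text
time_s: 24.5
ee_pos: [557.8, -327.4, 26.5]
ee_rot: [-180.0, 0.1, 171.5]
force: [-0.5, 0.3, -0.3]
gripper_width: 59.2
```

arm_command(series=[0,0,0.04,0,0,0,0,0,0.07,0,0,0,0,0,0.08,0,0,0,0,0,0.08,0,0,0,0,0,0.05,0,0,0,0,0,0,0,0,0])

```text
time_s: 25.0
ee_pos: [559.9, -329.0, 159.9]
ee_rot: [-179.8, 0.6, 171.5]
force: [-0.6, 0.2, 0.1]
gripper_width: 59.2
```

Run:
```python
from h import *
s=env.state(); print(s["ee_pos"],s["ee_rot"])
save("top","t11",(150,140,450,290),2.6)
save("top","t11b",(155,225,315,285),5)
save("side","s11",(150,100,400,360),2.3)
```

```text
[ 559.91433004 -328.99481019  159.91745556] [-179.75747198    0.58705039  171.50312695]
```

View pics/t11.png

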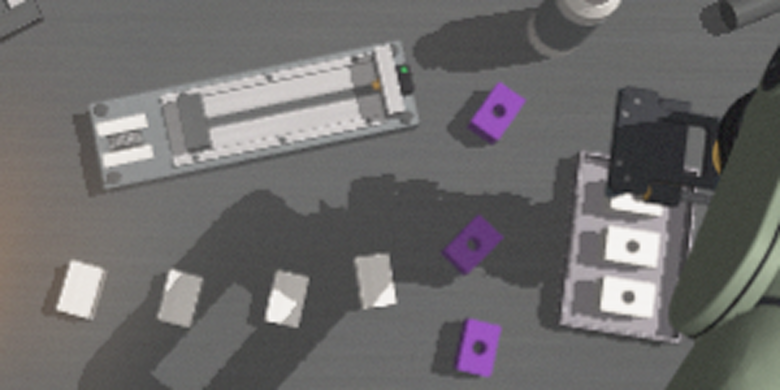

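View pics/t11b.png

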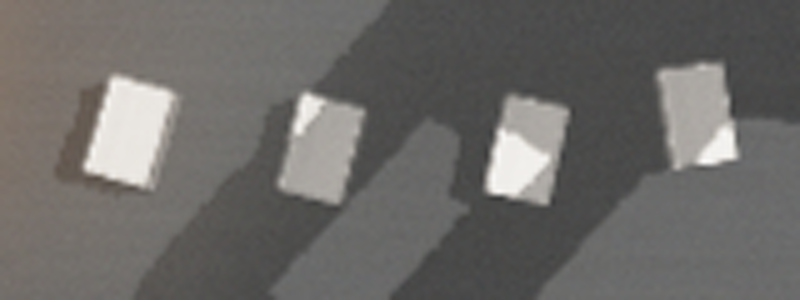

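View pics/s11.png

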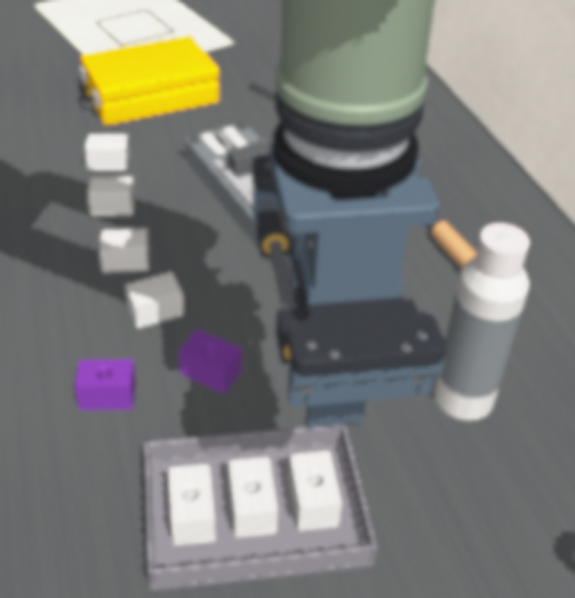

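arm_command(series=[-0.0162,0.0493,0,0,0,-0.1357,-0.0162,0.0493,0,0,0,-0.1357,-0.0162,0.0493,0,0,0,-0.1357,-0.0162,0.0493,0,0,0,-0.1357,-0.0162,0.0493,0,0,0,-0.1357,-0.0162,0.0493,0,0,0,-0.1357,-0.0162,0.0493,0,0,0,-0.1357,-0.0162,0.0493,0,0,0,-0.1357,-0.0162,0.0493,0,0,0,-0.1357,-0.0162,0.0493,0,0,0,-0.1357,-0.0162,0.0493,0,0,0,-0.1357,-0.0162,0.0493,0,0,0,-0.1357,0,0,0,0,0,0,0,0,0,0,0,0,0,0,0,0,0,0], hand=1)

```text
time_s: 26.4
ee_pos: [479.5, -91.1, 153.0]
ee_rot: [-179.9, -0.0, 98.3]
force: [0.2, 0.2, 0.0]
gripper_width: 91.1
```

Run:
```python
from h import *
s=env.state(); print(s["ee_pos"],s["ee_rot"])
f=save("side","s12",(170,130,330,260),5)
for nm,c,a in [("A",(468.7,173.5),-14.1),("B",(461.5,84.1),-12.9),("C",(462.4,-12.2),-12),("D",(480,-90.8),8.2)]:
    u,v=w2pix(f,[*c,30]); print(nm,round((u-170)*5),round((v-130)*5))
```

```text
[479.52382009 -91.10036292 152.96486408] [-1.79931048e+02 -2.06542047e-03  9.83344182e+01]
A 127 158
B 135 253
C 164 372
D 230 478
```

View pics/s12.png

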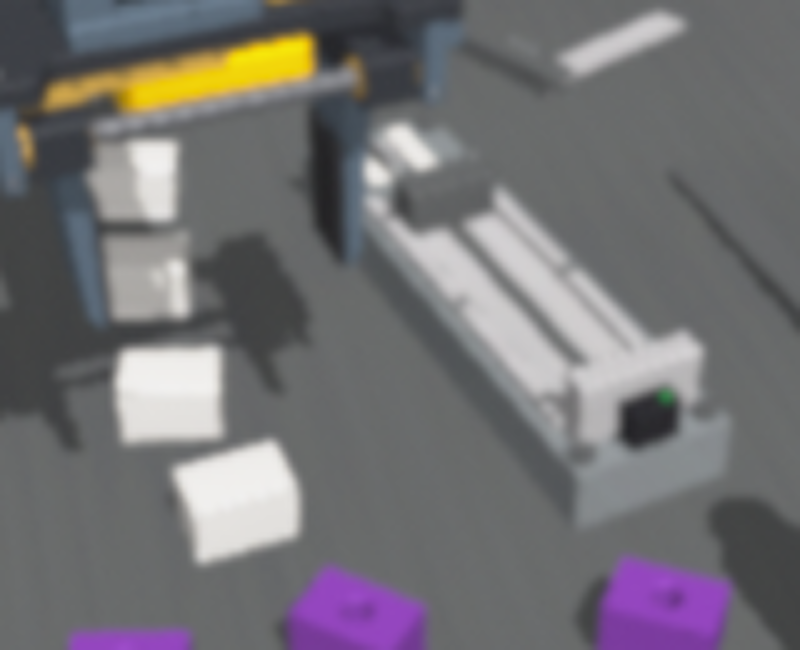

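arm_command(series=[0.001,0.001,-0.08,0,0,0,0,0,-0.08,0,0,0,0,0,-0.08,0,0,0,0,0,-0.06,0,0,0,0,0,-0.032,0,0,0,0,0,0,0,0,0,0,0,0,0,0,0])

```text
time_s: 27.03
ee_pos: [480.0, -91.0, 20.3]
ee_rot: [-179.9, -0.0, 98.2]
force: [0.1, -0.2, 0.2]
gripper_width: 91.3
```

arm_command(series=[0,0,0,0,0,0,0,0,0,0,0,0,0,0,0,0,0,0,0,0,0,0,0,0,0,0,0,0,0,0,0,0,0,0,0,0,0,0,0,0,0,0,0,0,0,0,0,0], hand=0)

```text
time_s: 27.7
ee_pos: [480.1, -90.3, 21.2]
ee_rot: [180.0, 0.0, 98.2]
force: [0.4, -0.1, 1.3]
gripper_width: 45.6
```

arm_command(series=[0,0,0.03,0,0,0,0,0,0.06,0,0,0,0,0,0.08,0,0,0,0,0,0.08,0,0,0,0,0,0.05,0,0,0,0.0706,0.0092,0,0,0,0.0161,0.0706,0.0092,0,0,0,0.0161,0.0706,0.0092,0,0,0,0.0161,0.0706,0.0092,0,0,0,0.0161,0.0706,0.0092,0,0,0,0.0161,0.0706,0.0092,0,0,0,0.0161,0,0,0,0,0,0,0,0,0,0,0,0,0,0,0,0,0,0])

```text
time_s: 28.87
ee_pos: [648.4, -68.2, 140.1]
ee_rot: [-179.9, -0.0, 102.6]
force: [-0.0, -0.2, -1.1]
gripper_width: 45.9
```

Run:
```python
from h import *
s=env.state(); print(s["ee_pos"],s["ee_rot"],w2F(s["ee_pos"]))
save("side","s13",(150,80,400,270),3)
```

```text
[648.35342493 -68.1999372  140.14192201] [-1.79863296e+02 -3.88277509e-02  1.02585972e+02] [ -0.6 -91.6]
```

View pics/s13.png

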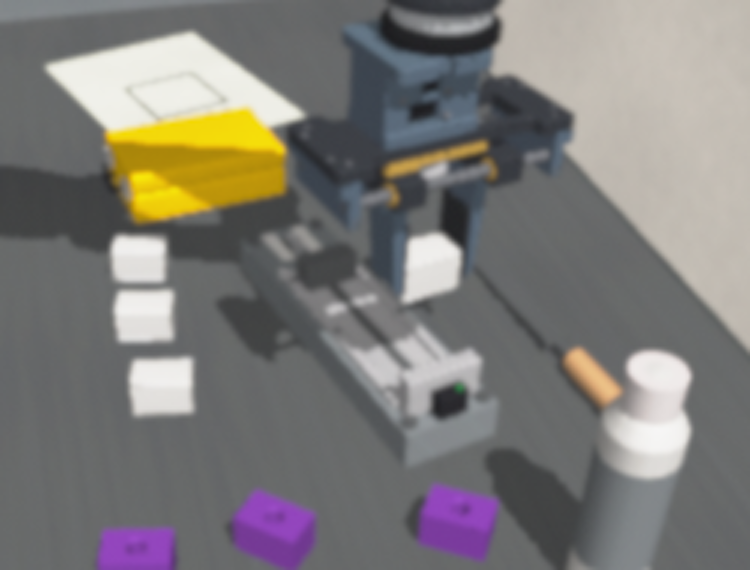

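arm_command(series=[0.001,0,-0.08,0,0,0,0,0,-0.08,0,0,0,0,0,-0.045,0,0,0,0,0,0,0,0,0,0,0,0,0,0,0])

```text
time_s: 29.33
ee_pos: [648.4, -68.5, 58.6]
ee_rot: [-179.9, -0.0, 102.6]
force: [-0.8, 0.1, -0.7]
gripper_width: 46.6
```

arm_command(series=[0,0,-0.01,0,0,0,0,0,0,0,0,0,0,0,0,0,0,0])

```text
time_s: 29.58
ee_pos: [649.7, -68.4, 55.4]
ee_rot: [180.0, 0.0, 102.6]
force: [-0.7, 0.0, -1.2]
gripper_width: 46.8
```

arm_command(series=[0,0,-0.005,0,0,0,0,0,0,0,0,0,0,0,0,0,0,0])

```text
time_s: 29.83
ee_pos: [649.8, -68.3, 53.1]
ee_rot: [180.0, 0.0, 102.6]
force: [-0.2, 0.7, -1.3]
gripper_width: 46.7
```

Run:
```python
from h import *
s=env.state(); print(s["ee_pos"],s["ee_rot"],w2F(s["ee_pos"]),s["force"],s["gripper_width"])
save("side","s14",(230,130,330,220),7)
```

```text
[649.81862237 -68.3008482   53.06212197] [1.79996323e+02 1.94982116e-03 1.02579817e+02] [  0.8 -92.1] [-0.17982102  0.72041904 -1.2874515 ] 46.741681108377406
```

View pics/s14.png

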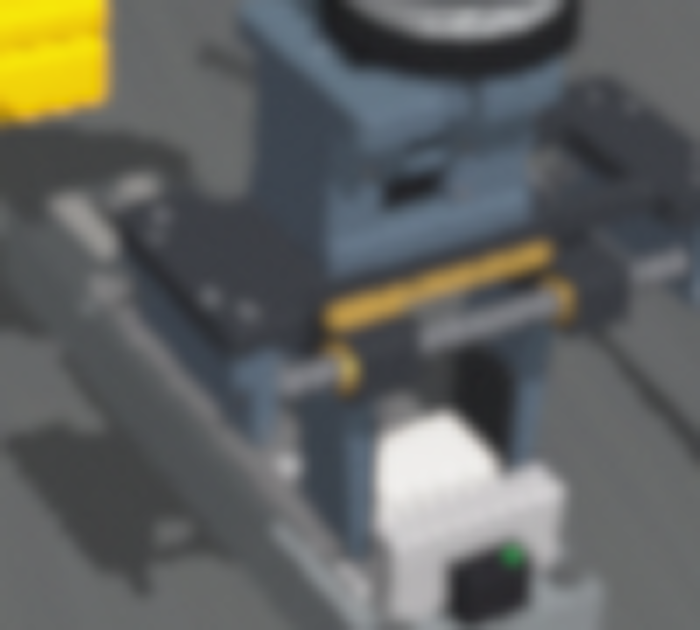

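arm_command(series=[0,0,-0.003,0,0,0,0,0,0,0,0,0,0,0,0,0,0,0])

```text
time_s: 30.13
ee_pos: [649.9, -68.3, 52.9]
ee_rot: [180.0, 0.0, 102.6]
force: [-2.0, -0.1, 5.4]
gripper_width: 46.8
```

arm_command(series=[0,0,0,0,0,0,0,0,0,0,0,0,0,0,0,0,0,0,0,0,0,0,0,0], hand=0.65)

```text
time_s: 30.47
ee_pos: [649.9, -68.3, 51.5]
ee_rot: [-180.0, -0.0, 102.6]
force: [-0.1, 0.4, 0.4]
gripper_width: 59.0
```

arm_command(series=[0,0,0.03,0,0,0,0,0,0.07,0,0,0,0,0,0.08,0,0,0,0,0,0.07,0,0,0,0,0,0,0,0,0])

```text
time_s: 30.88
ee_pos: [653.6, -68.7, 159.5]
ee_rot: [179.3, 0.2, 102.6]
force: [-0.3, -0.7, 1.3]
gripper_width: 59.1
```

arm_command(series=[-0.067,0.02,0,0,0,-0.0781,-0.067,0.02,0,0,0,-0.0781,-0.067,0.02,0,0,0,-0.0781,-0.067,0.02,0,0,0,-0.0781,-0.067,0.02,0,0,0,-0.0781,-0.067,0.02,0,0,0,-0.0781,-0.067,0.02,0,0,0,-0.0781,0,0,0,0,0,0,0,0,0,0,0,0,0,0,0,0,0,0], hand=1)

```text
time_s: 31.72
ee_pos: [463.4, -12.4, 152.5]
ee_rot: [179.9, -0.0, 78.0]
force: [-0.3, -0.3, 0.7]
gripper_width: 91.2
```

Run:
```python
from h import *
s=env.state(); print(s["ee_pos"],s["ee_rot"])
f=save("side","s15",(170,130,330,260),5)
f=save("top","t15",(170,135,330,265),5)
```

```text
[463.42614119 -12.37116227 152.5244325 ] [ 1.79850408e+02 -1.88368701e-02  7.80153809e+01]
```

View pics/s15.png

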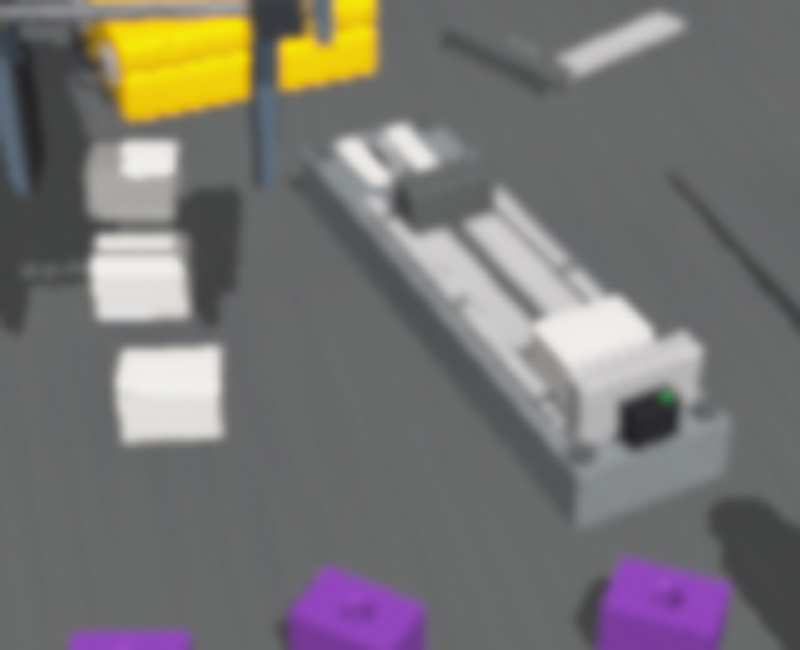

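View pics/t15.png

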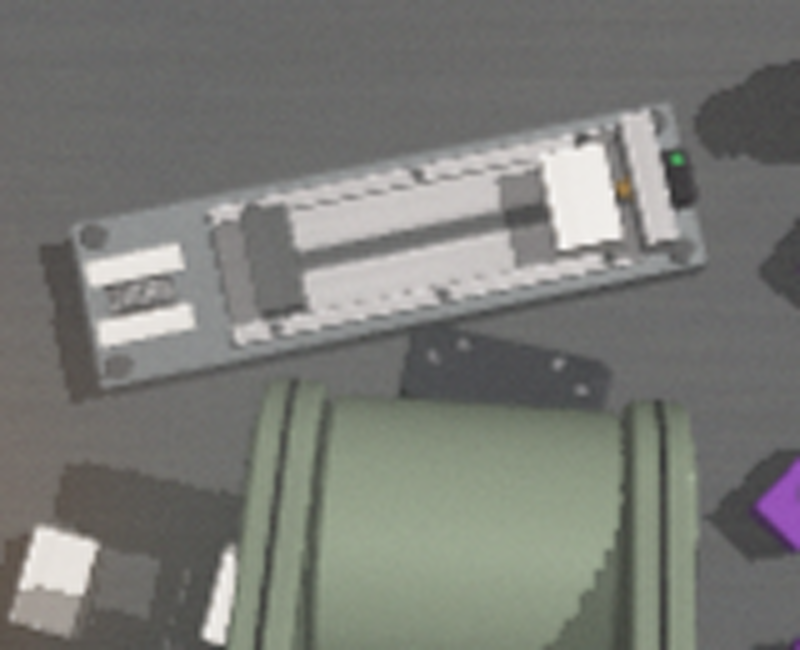

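arm_command(series=[-0.002,0.001,-0.08,0,0,0,0,0,-0.08,0,0,0,0,0,-0.08,0,0,0,0,0,-0.06,0,0,0,0,0,-0.032,0,0,0,0,0,0,0,0,0,0,0,0,0,0,0])

```text
time_s: 32.4
ee_pos: [462.1, -12.1, 18.4]
ee_rot: [-179.9, 0.0, 78.0]
force: [0.4, 0.3, 0.3]
gripper_width: 91.2
```

arm_command(series=[0,0,0,0,0,0,0,0,0,0,0,0,0,0,0,0,0,0,0,0,0,0,0,0,0,0,0,0,0,0,0,0,0,0,0,0,0,0,0,0,0,0,0,0,0,0,0,0], hand=0)

```text
time_s: 33.07
ee_pos: [461.7, -11.9, 19.2]
ee_rot: [180.0, -0.0, 78.0]
force: [0.1, -0.5, 2.5]
gripper_width: 45.6
```

Run:
```python
from fit import *
f=grab_frame("top")
C=lambda x,y:(170+(x+.5)/5-.5,135+(y+.5)/5-.5)
p,r=fit(f,[[23,15,62],[23,-15,62],[-23,-15,62],[-23,15,62]],[C(540,155),C(604,140),C(625,238),C(560,250)],[650,-70,0.2])
print(p,w2F(p),np.degrees(p[2])-12.55,abs(r).max(),F2w(0.3,-57))
```

```text
[ 6.47958014e+02 -6.93471970e+01  2.12962624e-01] [ -1.3 -92.7] -0.34814045241885516 0.3749366296673031 [641.74844812 -34.17289765   0.        ]
```

arm_command(series=[0,0,0.03,0,0,0,0,0,0.06,0,0,0,0,0,0.08,0,0,0,0,0,0.08,0,0,0,0,0,0.05,0,0,0,0.0643,-0.0083,0,0,0,0.078,0.0643,-0.0083,0,0,0,0.078,0.0643,-0.0083,0,0,0,0.078,0.0643,-0.0083,0,0,0,0.078,0.0643,-0.0083,0,0,0,0.078,0.0643,-0.0083,0,0,0,0.078,0.0643,-0.0083,0,0,0,0.078,0,0,0,0,0,0,0,0,0,0,0,0,0,0,0,0,0,0])

```text
time_s: 34.37
ee_pos: [640.4, -35.0, 138.1]
ee_rot: [-179.9, -0.0, 102.5]
force: [-0.7, 0.6, -1.5]
gripper_width: 46.2
```

Run:
```python
from h import *
s=env.state(); print(s["ee_pos"],s["ee_rot"],w2F(s["ee_pos"]))
save("side","s16",(150,80,400,270),3)
```

```text
[640.36502859 -34.99827785 138.0700728 ] [-1.79855985e+02 -4.73733066e-02  1.02519670e+02] [ -1.2 -57.5]
```

View pics/s16.png

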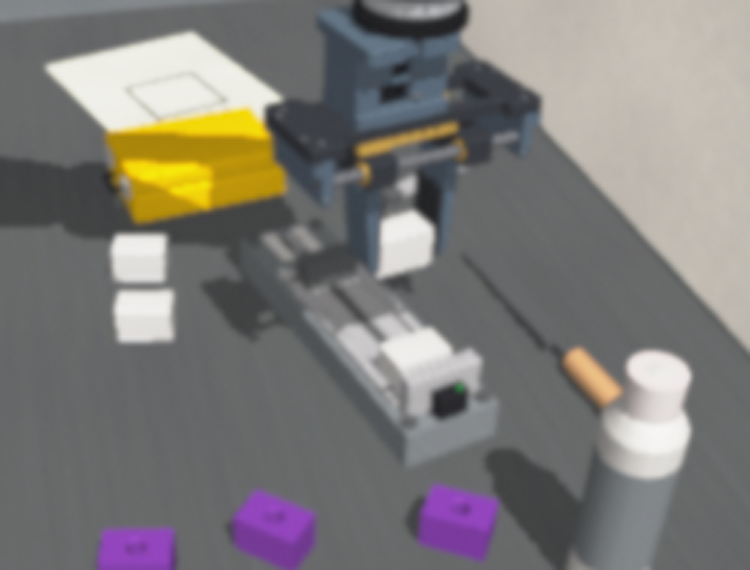

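arm_command(series=[0.001,0,-0.08,0,0,0,0,0,-0.08,0,0,0,0,0,-0.04,0,0,0,0,0,0,0,0,0,0,0,0,0,0,0,0,0,-0.006,0,0,0,0,0,0,0,0,0])

```text
time_s: 35.0
ee_pos: [641.7, -35.1, 57.2]
ee_rot: [180.0, 0.0, 102.5]
force: [-0.2, -0.6, -0.8]
gripper_width: 46.3
```

arm_command(series=[0,0,-0.008,0,0,0,0,0,0,0,0,0,0,0,0,0,0,0])

```text
time_s: 35.25
ee_pos: [641.8, -35.1, 53.5]
ee_rot: [180.0, 0.0, 102.5]
force: [0.3, 0.1, -0.7]
gripper_width: 46.3
```

arm_command(series=[0,0,-0.006,0,0,0,0,0,0,0,0,0,0,0,0,0,0,0])

```text
time_s: 35.5
ee_pos: [642.2, -35.1, 51.1]
ee_rot: [180.0, 0.0, 102.5]
force: [0.7, 0.2, -0.3]
gripper_width: 46.0
```

arm_command(series=[0,0,0,0,0,0,0,0,0,0,0,0,0,0,0,0,0,0,0,0,0,0,0,0], hand=0.65)

```text
time_s: 35.83
ee_pos: [641.9, -35.1, 51.0]
ee_rot: [180.0, -0.0, 102.5]
force: [-0.2, -0.1, -0.6]
gripper_width: 59.2
```

arm_command(series=[0,0,0.03,0,0,0,0,0,0.07,0,0,0,0,0,0.08,0,0,0,0,0,0.07,0,0,0,0,0,0,0,0,0])

```text
time_s: 36.25
ee_pos: [645.6, -35.3, 158.7]
ee_rot: [179.3, 0.2, 102.5]
force: [0.6, -0.3, 1.1]
gripper_width: 59.4
```

arm_command(series=[-0.0564,0.0373,0,0,0,-0.0706,-0.0564,0.0373,0,0,0,-0.0706,-0.0564,0.0373,0,0,0,-0.0706,-0.0564,0.0373,0,0,0,-0.0706,-0.0564,0.0373,0,0,0,-0.0706,-0.0564,0.0373,0,0,0,-0.0706,-0.0564,0.0373,0,0,0,-0.0706,-0.0564,0.0373,0,0,0,-0.0706,0,0,0,0,0,0,0,0,0,0,0,0,0,0,0,0,0,0], hand=1)

```text
time_s: 37.17
ee_pos: [462.4, 84.2, 151.7]
ee_rot: [179.9, -0.0, 77.2]
force: [-0.1, 0.6, 0.3]
gripper_width: 91.3
```

Run:
```python
from h import *
s=env.state(); print(s["ee_pos"],s["ee_rot"])
f=save("side","s17",(170,130,330,260),5)
f=save("top","t17",(150,135,330,265),4.4)
```

```text
[462.37802339  84.16733565 151.65971395] [ 1.79876205e+02 -2.72504603e-02  7.71813886e+01]
```

View pics/s17.png

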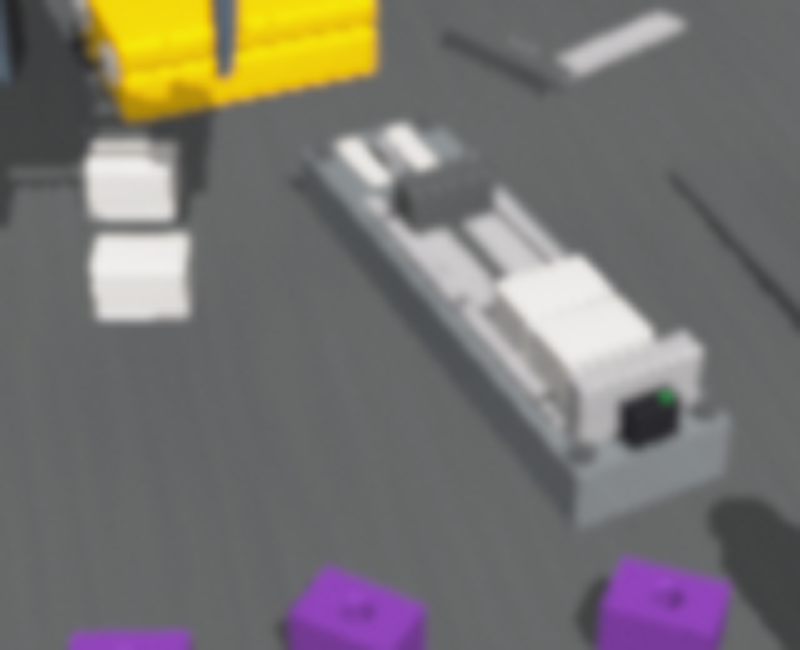

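View pics/t17.png

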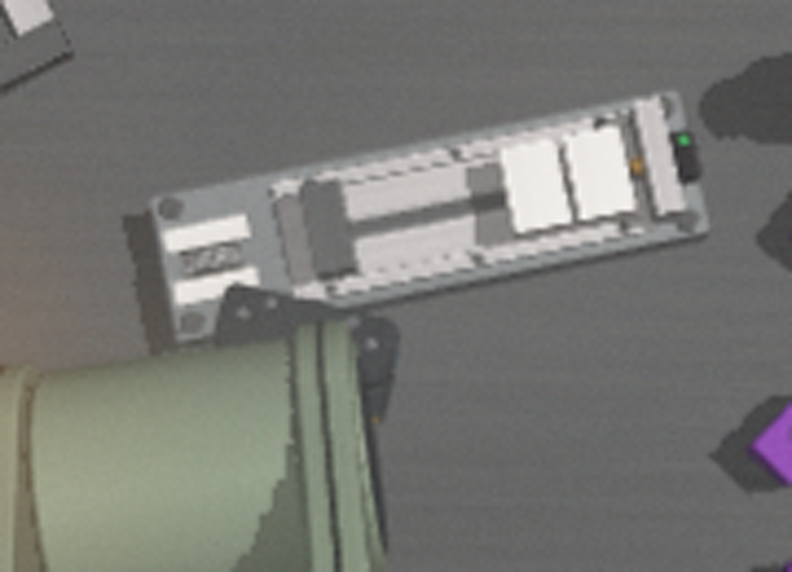

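arm_command(series=[-0.002,0,-0.08,0,0,0,0,0,-0.08,0,0,0,0,0,-0.08,0,0,0,0,0,-0.06,0,0,0,0,0,-0.03,0,0,0,0,0,0,0,0,0,0,0,0,0,0,0])

```text
time_s: 37.85
ee_pos: [461.2, 83.8, 18.5]
ee_rot: [-179.9, 0.0, 77.1]
force: [-0.6, -0.2, 0.3]
gripper_width: 91.2
```

arm_command(series=[0,0,0,0,0,0,0,0,0,0,0,0,0,0,0,0,0,0,0,0,0,0,0,0,0,0,0,0,0,0,0,0,0,0,0,0,0,0,0,0,0,0,0,0,0,0,0,0], hand=0)

```text
time_s: 38.52
ee_pos: [460.9, 84.3, 19.2]
ee_rot: [180.0, -0.0, 77.1]
force: [-0.6, 0.5, 1.7]
gripper_width: 45.9
```

Run:
```python
from fit import *
f=grab_frame("top")
C=lambda x,y:(150+(x+.5)/4.4-.5,135+(y+.5)/4.4-.5)
p,r=fit(f,[[23,15,62],[23,-15,62],[-23,-15,62],[-23,15,62]],[C(499,150),C(556,137),C(575,222),C(517,236)],[650,-70,0.2])
print(p,w2F(p),np.degrees(p[2])-12.55,abs(r).max(),F2w(0.5,-24))
```

```text
[ 6.39968933e+02 -3.59368125e+01  2.26557765e-01] [ -1.8 -58.3] 0.43080374991937376 0.4248347043878198 [634.77304963  -1.91791639   0.        ]
```

arm_command(series=[0,0,0.03,0,0,0,0,0,0.06,0,0,0,0,0,0.08,0,0,0,0,0,0.08,0,0,0,0,0,0.05,0,0,0,0.0545,-0.0268,0,0,0,0.0707,0.0545,-0.0268,0,0,0,0.0707,0.0545,-0.0268,0,0,0,0.0707,0.0545,-0.0268,0,0,0,0.0707,0.0545,-0.0268,0,0,0,0.0707,0.0545,-0.0268,0,0,0,0.0707,0.0545,-0.0268,0,0,0,0.0707,0.0545,-0.0268,0,0,0,0.0707,0,0,0,0,0,0,0,0,0,0,0,0,0,0,0,0,0,0])

```text
time_s: 39.9
ee_pos: [634.0, -1.3, 138.2]
ee_rot: [-179.9, -0.0, 102.5]
force: [-0.2, -0.4, -1.7]
gripper_width: 45.9
```

Run:
```python
from h import *
s=env.state(); print(s["ee_pos"],s["ee_rot"],w2F(s["ee_pos"]))
save("side","s18",(150,80,400,270),3)
```

```text
[633.97046819  -1.34280224 138.16418824] [-1.79870484e+02 -4.77120461e-02  1.02548821e+02] [ -0.2 -23.3]
```

View pics/s18.png

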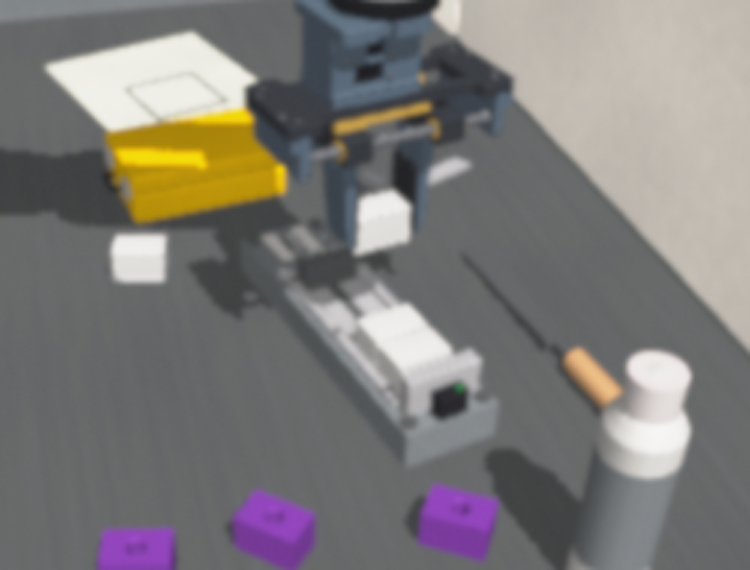

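arm_command(series=[0.001,0,-0.08,0,0,0,0,0,-0.08,0,0,0,0,0,-0.04,0,0,0,0,0,0,0,0,0,0,0,0,0,0,0,0,0,-0.006,0,0,0,0,0,0,0,0,0])

```text
time_s: 40.53
ee_pos: [635.3, -1.2, 57.1]
ee_rot: [180.0, 0.0, 102.6]
force: [-0.8, -0.1, -1.3]
gripper_width: 45.9
```

arm_command(series=[0,0,-0.008,0,0,0,0,0,0,0,0,0,0,0,-0.006,0,0,0,0,0,0,0,0,0,0,0,0,0,0,0])

```text
time_s: 40.95
ee_pos: [635.6, -1.5, 51.1]
ee_rot: [180.0, 0.0, 102.6]
force: [0.9, 1.1, -0.4]
gripper_width: 46.5
```

arm_command(series=[0,0,0,0,0,0,0,0,0,0,0,0,0,0,0,0,0,0,0,0,0,0,0,0], hand=0.65)

```text
time_s: 41.28
ee_pos: [635.4, -1.5, 51.0]
ee_rot: [180.0, -0.0, 102.6]
force: [1.1, -1.0, -0.0]
gripper_width: 59.0
```

arm_command(series=[0,0,0.03,0,0,0,0,0,0.07,0,0,0,0,0,0.08,0,0,0,0,0,0.07,0,0,0,0,0,0,0,0,0])

```text
time_s: 41.7
ee_pos: [639.2, -1.6, 158.7]
ee_rot: [179.3, 0.2, 102.6]
force: [-0.4, -0.4, 1.7]
gripper_width: 59.2
```

arm_command(series=[-0.0463,0.0486,0,0,0,-0.0658,-0.0463,0.0486,0,0,0,-0.0658,-0.0463,0.0486,0,0,0,-0.0658,-0.0463,0.0486,0,0,0,-0.0658,-0.0463,0.0486,0,0,0,-0.0658,-0.0463,0.0486,0,0,0,-0.0658,-0.0463,0.0486,0,0,0,-0.0658,-0.0463,0.0486,0,0,0,-0.0658,-0.0463,0.0486,0,0,0,-0.0658,0,0,0,0,0,0,0,0,0,0,0,0,0,0,0,0,0,0], hand=1)

```text
time_s: 42.7
ee_pos: [469.4, 173.3, 151.5]
ee_rot: [179.9, -0.0, 76.0]
force: [0.1, 0.4, -0.6]
gripper_width: 91.1
```

Run:
```python
from h import *
s=env.state(); print(s["ee_pos"],s["ee_rot"])
f=save("side","s19",(170,120,330,250),5)
f=save("top","t19",(150,135,330,265),4.4)
```

```text
[469.38472486 173.33632411 151.53508119] [ 1.79912401e+02 -2.43739831e-02  7.59868153e+01]
```

View pics/s19.png

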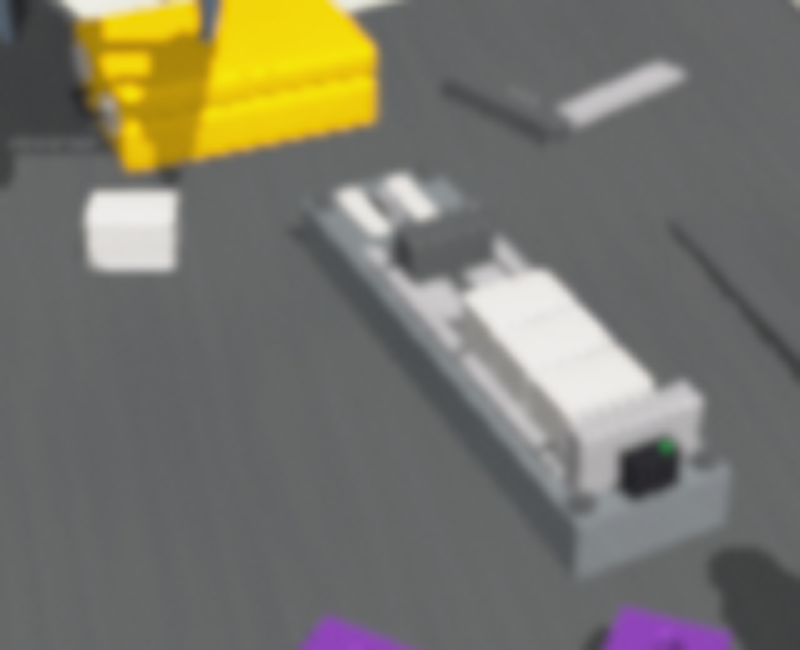

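View pics/t19.png

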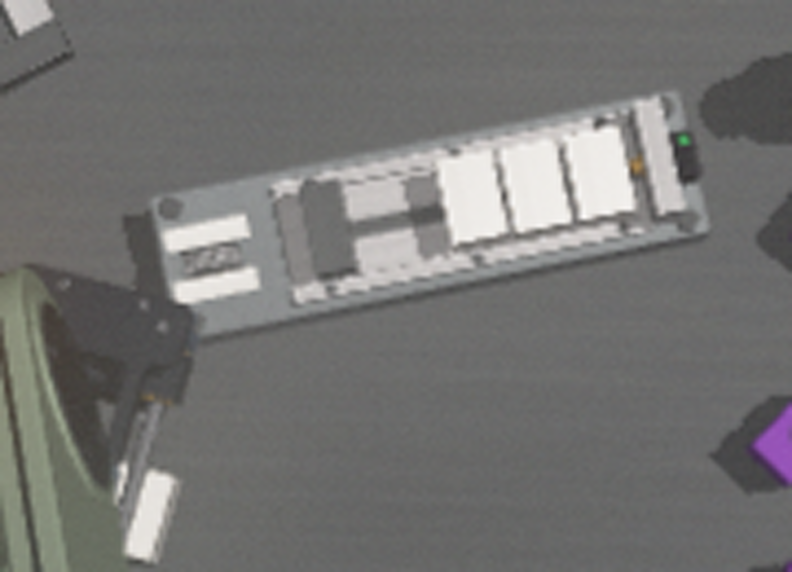

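arm_command(series=[-0.002,0,-0.08,0,0,0,0,0,-0.08,0,0,0,0,0,-0.08,0,0,0,0,0,-0.06,0,0,0,0,0,-0.03,0,0,0,0,0,0,0,0,0,0,0,0,0,0,0])

```text
time_s: 43.38
ee_pos: [468.4, 172.8, 18.5]
ee_rot: [-180.0, 0.0, 75.9]
force: [0.8, -0.1, 0.1]
gripper_width: 91.6
```

arm_command(series=[0,0,0,0,0,0,0,0,0,0,0,0,0,0,0,0,0,0,0,0,0,0,0,0,0,0,0,0,0,0,0,0,0,0,0,0,0,0,0,0,0,0,0,0,0,0,0,0], hand=0)

```text
time_s: 44.05
ee_pos: [468.1, 173.5, 19.2]
ee_rot: [180.0, -0.0, 75.9]
force: [-0.2, -0.3, 2.3]
gripper_width: 45.9
```

Run:
```python
from fit import *
f=grab_frame("top")
C=lambda x,y:(150+(x+.5)/4.4-.5,135+(y+.5)/4.4-.5)
p,r=fit(f,[[23,15,62],[23,-15,62],[-23,-15,62],[-23,15,62]],[C(436,164),C(494,151),C(510,236),C(452,248)],[650,-70,0.2])
print(p,w2F(p),np.degrees(p[2])-12.55,abs(r).max(),F2w(1.0,10))
for q in [(341,180),(356,265)]: print("jaw",w2F(pix2w(f,*C(*q),58)))
```

```text
[ 6.32301035e+02 -2.51540667e+00  2.06696940e-01] [ -2. -24.] -0.7071377281245823 0.33534279288949165 [627.87319165  31.37835907   0.        ]
jaw [23.3 41.9]
jaw [-22.9  43. ]
```

arm_command(series=[0,0,0.03,0,0,0,0,0,0.06,0,0,0,0,0,0.08,0,0,0,0,0,0.08,0,0,0,0,0,0.05,0,0,0,0.0443,-0.0395,0,0,0,0.0658,0.0443,-0.0395,0,0,0,0.0658,0.0443,-0.0395,0,0,0,0.0658,0.0443,-0.0395,0,0,0,0.0658,0.0443,-0.0395,0,0,0,0.0658,0.0443,-0.0395,0,0,0,0.0658,0.0443,-0.0395,0,0,0,0.0658,0.0443,-0.0395,0,0,0,0.0658,0.0443,-0.0395,0,0,0,0.0658,0,0,0,0,0,0,0,0,0,0,0,0,0,0,0,0,0,0])

```text
time_s: 45.52
ee_pos: [626.4, 31.5, 138.2]
ee_rot: [-179.9, -0.0, 102.5]
force: [-0.4, 0.2, -0.9]
gripper_width: 45.4
```

Run:
```python
from h import *
s=env.state(); print(s["ee_pos"],s["ee_rot"],w2F(s["ee_pos"]))
save("side","s20",(150,80,400,270),3)
```

```text
[626.44197614  31.53172499 138.24604421] [-1.79883348e+02 -4.81468359e-02  1.02545878e+02] [-0.4 10.5]
```

View pics/s20.png

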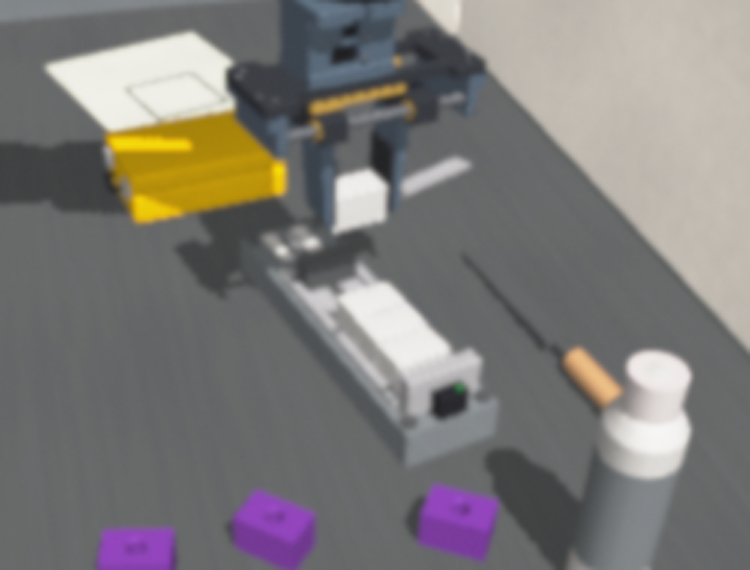

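arm_command(series=[0.001,0,-0.08,0,0,0,0,0,-0.08,0,0,0,0,0,-0.04,0,0,0,0,0,0,0,0,0,0,0,0,0,0,0,0,0,-0.006,0,0,0,0,0,0,0,0,0])

```text
time_s: 46.15
ee_pos: [627.8, 31.6, 57.2]
ee_rot: [179.9, 0.0, 102.6]
force: [-0.7, -0.1, -0.4]
gripper_width: 46.0
```

arm_command(series=[0,0,-0.008,0,0,0,0,0,0,0,0,0,0,0,-0.006,0,0,0,0,0,0,0,0,0,0,0,0,0,0,0])

```text
time_s: 46.57
ee_pos: [628.0, 31.2, 51.1]
ee_rot: [180.0, 0.0, 102.6]
force: [0.4, 0.1, -1.0]
gripper_width: 46.3
```

arm_command(series=[0,0,0,0,0,0,0,0,0,0,0,0,0,0,0,0,0,0,0,0,0,0,0,0], hand=0.65)

```text
time_s: 46.9
ee_pos: [627.9, 31.2, 51.1]
ee_rot: [180.0, 0.0, 102.6]
force: [1.0, 0.3, -0.2]
gripper_width: 59.0
```

arm_command(series=[0,0,0.03,0,0,0,0,0,0.07,0,0,0,0,0,0.08,0,0,0,0,0,0.07,0,0,0,0,0,0,0,0,0,0,0,0,0,0,0])

```text
time_s: 47.4
ee_pos: [629.1, 31.3, 154.0]
ee_rot: [179.7, 0.1, 102.6]
force: [-0.4, -0.6, -0.6]
gripper_width: 59.3
```

arm_command(series=[-0.0171,0.0738,0,0,0,0,-0.0171,0.0738,0,0,0,0,-0.0171,0.0738,0,0,0,0,-0.0171,0.0738,0,0,0,0,0,0,0,0,0,0,0,0,0,0,0,0,0,0,0,0,0,0], hand=0)

```text
time_s: 47.98
ee_pos: [600.0, 148.9, 150.2]
ee_rot: [-179.9, 0.0, 102.6]
force: [-0.1, 0.1, 0.0]
gripper_width: 15.4
```

Run:
```python
from h import *
s=env.state(); print(s["ee_pos"],s["ee_rot"],w2F(s["ee_pos"]))
save("side","s21",(170,120,330,250),5)
save("top","t21",(180,135,330,215),5)
```

```text
[600.02975748 148.89158026 150.21054986] [-1.79906844e+02  3.47385423e-02  1.02614092e+02] [ -0.6 130.8]
```

View pics/s21.png

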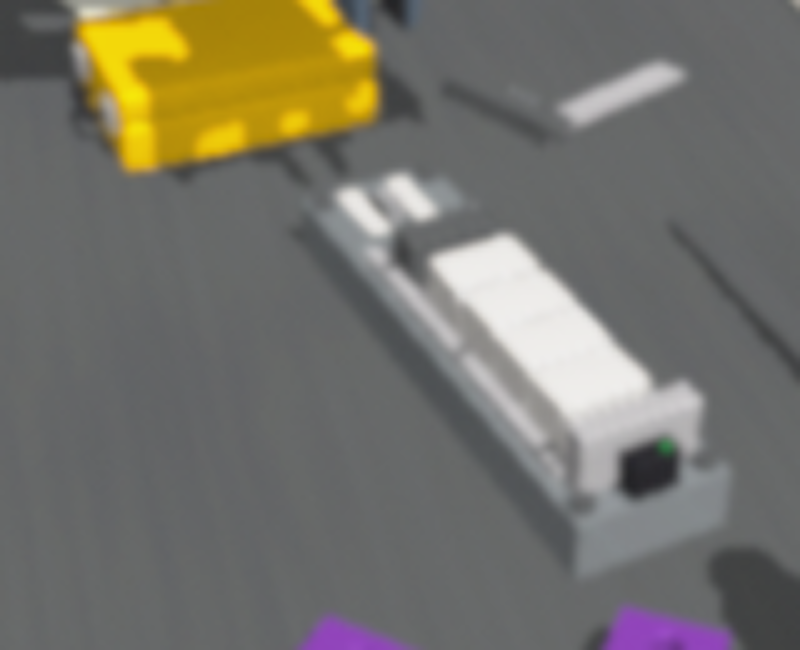

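View pics/t21.png

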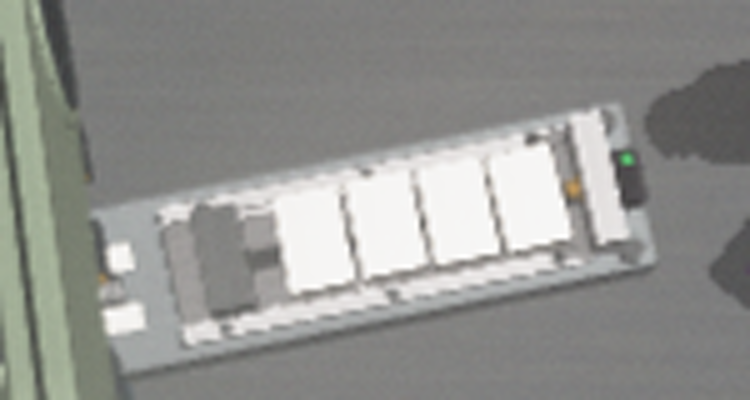

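arm_command(series=[0.001,0,-0.08,0,0,0,0,0,-0.08,0,0,0,0,0,-0.06,0,0,0,0,0,-0.02,0,0,0,0,0,0,0,0,0,0,0,0,0,0,0,0,0,-0.005,0,0,0,0,0,0,0,0,0])

```text
time_s: 48.75
ee_pos: [602.0, 149.4, 54.6]
ee_rot: [179.8, -0.0, 102.6]
force: [0.4, -0.2, 0.9]
gripper_width: 0.5
```

arm_command(series=[0,0,-0.006,0,0,0,0,0,0,0,0,0,0,0,0,0,0,0])

```text
time_s: 49.0
ee_pos: [601.0, 149.4, 51.0]
ee_rot: [180.0, 0.0, 102.6]
force: [-0.6, 0.3, 0.4]
gripper_width: 0.4
```

arm_command(series=[0,0,-0.005,0,0,0,0,0,0,0,0,0,0,0,0,0,0,0])

```text
time_s: 49.25
ee_pos: [601.3, 149.5, 49.2]
ee_rot: [179.9, -0.0, 102.6]
force: [-0.9, -0.1, 4.4]
gripper_width: 0.4
```

arm_command(series=[0,0,-0.004,0,0,0,0,0,0,0,0,0,0,0,0,0,0,0])

```text
time_s: 49.5
ee_pos: [601.4, 149.5, 49.0]
ee_rot: [179.9, -0.0, 102.6]
force: [-2.5, -0.5, 11.6]
gripper_width: 0.5
```

arm_command(series=[0.00133,-0.006,0,0,0,0,0.00133,-0.006,0,0,0,0,0.00133,-0.006,0,0,0,0,0.00133,-0.006,0,0,0,0,0.00133,-0.006,0,0,0,0,0.00133,-0.006,0,0,0,0,0.00133,-0.006,0,0,0,0,0.00133,-0.006,0,0,0,0,0.00133,-0.006,0,0,0,0,0,0,0,0,0,0])

```text
time_s: 50.33
ee_pos: [606.0, 128.7, 49.0]
ee_rot: [179.9, -0.1, 102.5]
force: [-2.8, 2.1, 12.0]
gripper_width: 0.4
```

arm_command(series=[0,0,0.02,0,0,0,-0.006,0.027,0,0,0,0,-0.006,0.027,0,0,0,0,0,0,-0.01,0,0,0,0,0,-0.01,0,0,0,0,0,0,0,0,0,0,0,0,0,0,0])

```text
time_s: 50.92
ee_pos: [600.7, 150.8, 48.9]
ee_rot: [179.9, -0.1, 102.6]
force: [-4.6, 3.0, 15.7]
gripper_width: 0.7
```

Run:
```python
from h import *
save("top","t22",(180,135,330,215),5)
```

```text
(no output)
```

View pics/t22.png

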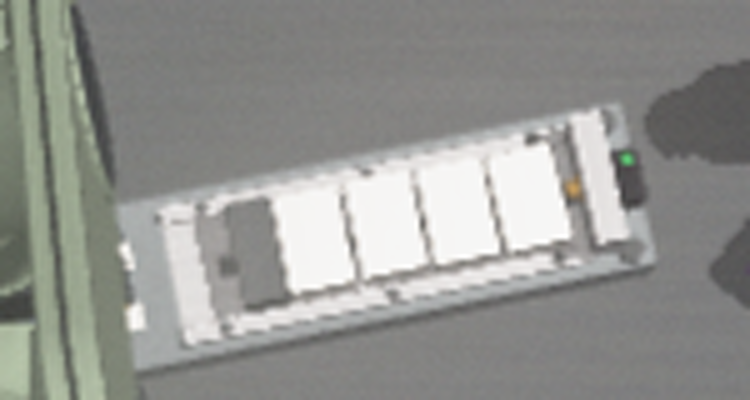

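Working: the jaw is nearly touching blank 4. Next stroke.

arm_command(series=[0.00133,-0.006,0,0,0,0,0.00133,-0.006,0,0,0,0,0.00133,-0.006,0,0,0,0,0.00133,-0.006,0,0,0,0,0.00133,-0.006,0,0,0,0,0.00133,-0.006,0,0,0,0,0.00133,-0.006,0,0,0,0,0.00133,-0.006,0,0,0,0,0.00133,-0.006,0,0,0,0,0,0,0,0,0,0])

```text
time_s: 51.8
ee_pos: [605.5, 129.5, 48.9]
ee_rot: [179.9, -0.2, 102.5]
force: [-3.4, 5.3, 14.6]
gripper_width: 0.5
```

arm_command(series=[0,0,0.02,0,0,0,-0.006,0.027,0,0,0,0,-0.006,0.027,0,0,0,0,0,0,-0.01,0,0,0,0,0,-0.01,0,0,0,0,0,0,0,0,0,0,0,0,0,0,0])

```text
time_s: 52.38
ee_pos: [600.6, 150.9, 48.9]
ee_rot: [180.0, -0.1, 102.6]
force: [-5.4, 3.6, 16.9]
gripper_width: 0.5
```

Run:
```python
from h import *
save("top","t23",(180,135,330,215),5)
```

```text
(no output)
```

View pics/t23.png

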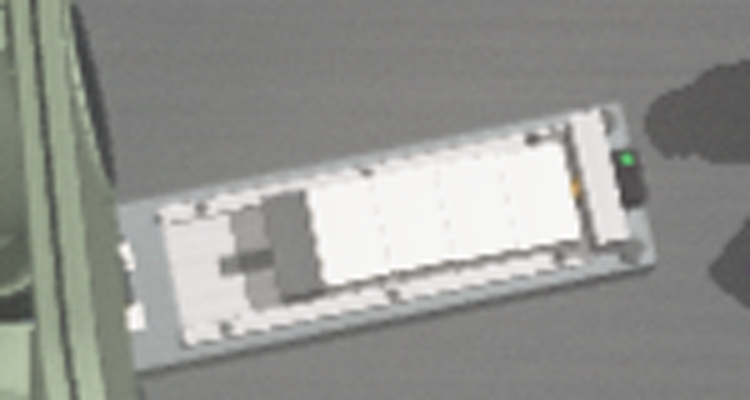

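arm_command(series=[0.00133,-0.006,0,0,0,0,0.00133,-0.006,0,0,0,0,0.00133,-0.006,0,0,0,0,0,0,0,0,0,0])

```text
time_s: 52.77
ee_pos: [602.1, 144.2, 48.9]
ee_rot: [179.9, -0.2, 102.5]
force: [-5.6, 5.5, 16.5]
gripper_width: 0.2
```

arm_command(series=[0.00133,-0.006,0,0,0,0,0,0,0,0,0,0])

```text
time_s: 52.93
ee_pos: [602.4, 143.2, 48.9]
ee_rot: [179.9, -0.3, 102.5]
force: [-6.7, 10.1, 16.5]
gripper_width: 0.1
```

arm_command(series=[0.00133,-0.006,0,0,0,0,0,0,0,0,0,0])

```text
time_s: 53.1
ee_pos: [603.0, 141.7, 48.9]
ee_rot: [179.9, -0.4, 102.5]
force: [-7.2, 11.9, 16.8]
gripper_width: 0.7
```

Run:
```python
from h import *
save("top","t24",(230,135,330,200),7)
```

```text
(no output)
```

View pics/t24.png

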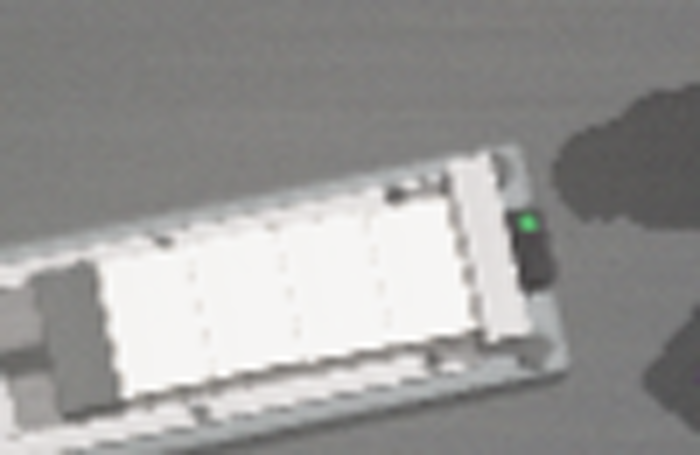

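arm_command(series=[0.00133,-0.006,0,0,0,0,0.00133,-0.006,0,0,0,0,0,0,0,0,0,0])

```text
time_s: 53.4
ee_pos: [604.7, 136.9, 48.9]
ee_rot: [179.8, -0.4, 102.5]
force: [-4.3, 12.0, 15.0]
gripper_width: 0.7
```

arm_command(series=[0,0,0.02,0,0,0,0,0,0.06,0,0,0,0,0,0.08,0,0,0,0,0,0.08,0,0,0,-0.05,0,0.06,0,0,0,-0.08,0.02,0,0,0,0,-0.08,0.02,0,0,0,0,-0.08,0,0,0,0,0,-0.08,0,0,0,0,0,-0.05,0,0,0,0,0,0,0,0,0,0,0])

```text
time_s: 54.32
ee_pos: [431.8, 147.7, 166.0]
ee_rot: [-179.7, 0.0, 102.7]
force: [-0.4, -1.0, 0.4]
gripper_width: 0.4
```

Run:
```python
from h import *
save("top","t25",(180,135,330,225),5)
save("top","t25b")
save("side","s25",(190,120,350,250),5)
save("side","s25b")
```

```text
(no output)
```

View pics/t25.png

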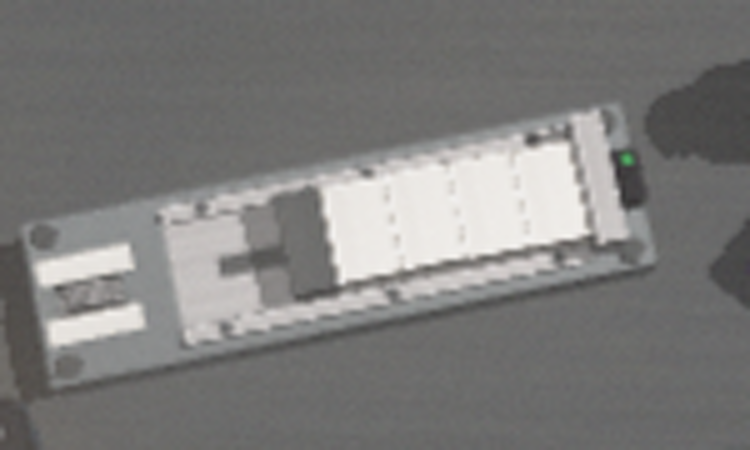

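View pics/s25.png

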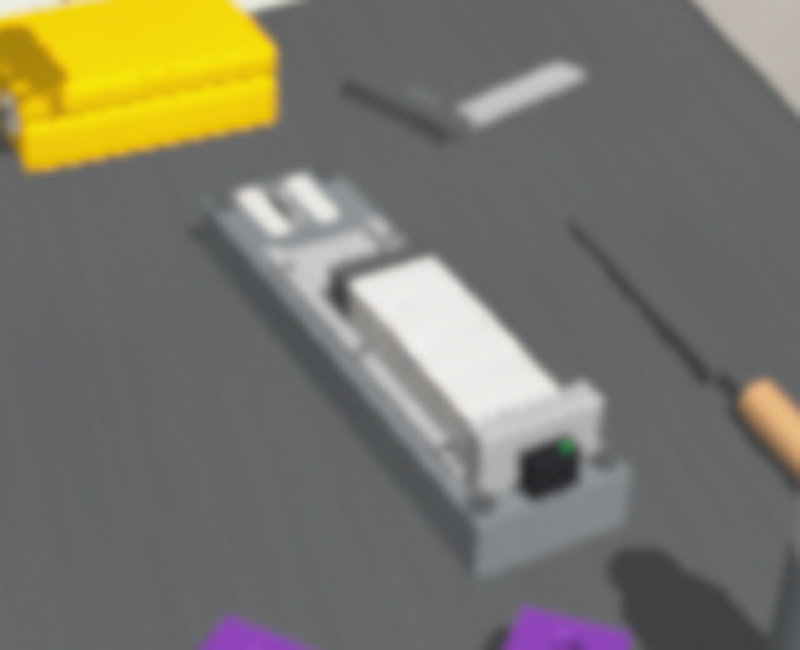

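View pics/t25b.png

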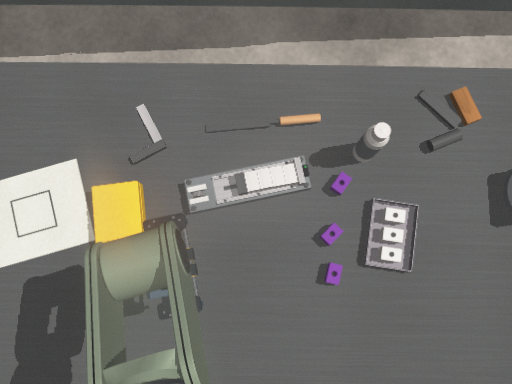

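View pics/s25b.png

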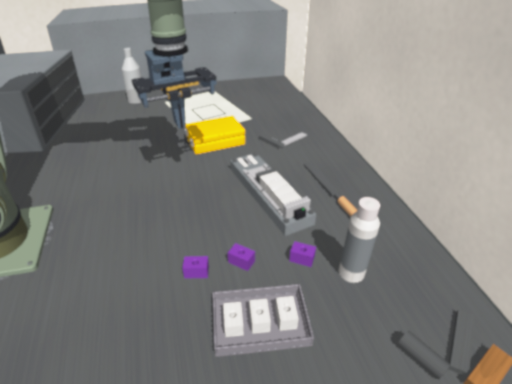

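Run:
```python
from fit import *
f=grab_frame("top")
C=lambda x,y:(180+(x+.5)/5-.5,135+(y+.5)/5-.5)
p,r=fit(f,[[23,60,62],[23,-60,62],[-23,-60,62],[-23,60,62]],[C(320,187),C(574,140),C(593,237),C(337,283)],[640,-30,0.2])
print(w2F(p),"expect y -56",np.degrees(p[2])-12.55,r)
for q in [(392,224),(456,212),(522,200)]: print("seam",w2F(pix2w(f,*C(*q),62)),"expect -26,-56,-86 order rev")
print("stopface edge",w2F(pix2w(f,*C(570,118),66)),w2F(pix2w(f,*C(597,243),66)))
```

```text
[ -1.5 -56.6] expect y -56 -1.326069705355426 [[-0.04084871 -0.0452916 ]
 [-0.06082712  0.18232392]
 [ 0.0108348  -0.12087175]
 [ 0.08987558 -0.01304591]]
seam [ -1.1 -26.3] expect -26,-56,-86 order rev
seam [ -1.6 -56.5] expect -26,-56,-86 order rev
seam [ -2.4 -87.6] expect -26,-56,-86 order rev
stopface edge [  30.3 -117.3] [ -29.9 -116.7]
```

```bash
python3 -c "
from workcell import env
print(env.job_done()); print(env.state()['time_s'])"
```

```text
the job is handed in; nothing more can be done
None
the job is handed in; nothing more can be done
```

The changeover is done and handed in at about 55 s of the 210 s allowed; handing in gives no verdict, so the result below rests on my own checks.

- **What I did:** I slackened the jaw by rolling the thumbwheel and put the three white drilled blocks in the grey tray. All four plain blanks present went into the nest lengthwise across it. I then rolled the wheel until the sideways force levelled off at about 12 N, and moved the arm clear. Neither the jaw nor the purple look-alikes were touched with the hand.
- **Last checks that agreed:**
  - The row of blanks measures as tight against the end stop. Its centre is at y = -56.6 mm (expected -56) and the seams are at -26.3, -56.5 and -87.6 mm (expected -26, -56, -86).
  - The row sits about 1.5 mm off centre and is turned about 1.3°, both within limits.
  - The jaw is against the last blank, the three drilled blocks are in the tray, and the spray can, file and try square look unmoved.
- **Not measured:** I judged the switch pin to be home and the jaw to be bearing from the images and the wheel force, not from a reading.
- **Small disagreements:** The side camera read about 2 mm off the top camera. The blanks also showed 1–2 mm more towards fixture -x than the tool reading.

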